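Hang the staining-tray lids on the draining hook

ROBOT

A 6-joint arm with a two-finger parallel gripper is mounted at the origin on the work surface. World frame = base frame: x ahead of the robot, y to its left, z up, the work surface at z = 0. Lengths are in mm, angles in rad, forces in N, time in s.
With the tool pointing down it reaches from about 350 to 975 mm from the base axis. Payload 7.1 kg.
Tool frame: the origin (TCP) lies between the finger pads; the fingertips stand 8 mm ahead of it and the grasp point (between the pads) lies 11 mm behind it; x points along the fingers, y is the direction in which the jaws open and shut, and the axes are right-handed (so a half turn about x gives the same grasp; the last joint's range is limited). The gripper opens to 88 mm and grips with 3 to 60 N. Pads are 20 mm wide; open, the fingers measure 115 mm over their backs; the gripper's body (75 mm by 178 mm) begins 61 mm behind the grasp point.
Start: joints at [1.316, 0.423, 1.63, -0, 1.089, -0.019], TCP at [145.982, 607.696, 230.675] pointing down, gripper open.
Joint ranges: [-3, 3], [-0.9, 2.11], [0.09, 2.58], [-1.31, 4.45], [0.11, 2.69], [-2.54, 2.54]. Speed limits (rad/s): [2.39, 2.39, 3.01, 3.14, 3.14, 3.14].

INTERFACE

Orientations are given as a rotation vector (axis times angle).
In Python, from workcell import ctrl gives the robot as it stands.
- The arm moves only by the tool apply_moves, never from a script. Its argument "increments" is a list of rows, each an object with "gripper": the opening in per cent of the stroke, from 0 (shut) to 100 (fully open); "delta_pos": the shift along the tool's x, y, z in cm, a list of three; "dr": the turn, a rotation vector about the tool's x, y, z in rad, a list of three. In form: [{"gripper": gripper, "delta_pos": [dx, dy, dz], "dr": [ax, ay, az]}, ...]. A call has exactly 5 rows; each row shifts and turns the commanded pose from where the row before left it, along the tool's axes as they then stand; what a row does not reach is not made up. A row lasts 1/12 s, in which the tool goes at most 41.7 mm and 7.16 degrees, less where a joint would pass 70% of its speed; a pose out of reach is approached as far as the arm can. A call with a gripper value outside its range is refused whole. The fingers move at their own pace and stop on an object; the grip force is fixed at half the most. Time passes only in rows, so rows that do not move let the fingers close, or fill a call up. It gives the time, the measured TCP pose, the force and the opening at its end, in the units of the state.
- ctrl.get_obs(): the state, without advancing time (a new reading comes with each control period).
- ctrl.get_image(name): name is "scene" or "top" or "wrist"; returns a dict with "img" (480x640x3 uint8, red, green, blue), "range_z" (480x640 float32, mm along the optical axis (not along the pixel's ray), 0 where there is no reading), "mtx" (3x3 intrinsics, pixels), "rvec" (rotation vector, rad) and "tvec" (3), from world to camera coordinates, as OpenCV has them. Camera axes: x right, y down, z forward; pixel columns grow to the right and rows downward; lengths in mm; the calibration is good to about 2 mm. A picture is of the moment at which its call begins.
- ctrl.close_job(): hands the job in, once; it reports no verdict.
The state is a dict: "t": time; "qpos": joint angles; "qvel": joint speeds; "joint_torque": joint torques, N m; "ee_pos": TCP position; "orientation": TCP orientation; "ft_force": force on the tool from outside, world axes, zero at the start; "moment": the same for the moment, N m; "width": finger opening in mm.
Only numpy, scipy, OpenCV 4.12 (cv2) and the standard library are available. Lean on these libraries where they do the work, as an engineer would, in place of code of your own. Each camera call takes 0.05 s, during which the arm holds its last target. There are 200 camera calls.

TASK

Hang the three washed tray lids by their holes on the sloping hook of the draining stand, the long one first, then the middle one, then the short one, all with grip bars facing up and towards the lower end of the board, so that each shorter lid lies flat on the longer one, clear of its bar. Keep hold of each lid until it lies flat against the board or the lid beneath, then let go; do not drop it on. Leave the bottle, carton and slide tray where they are.

Things in the scene. Friction and masses are not known exactly. Their poses are not given: they have to be found in the camera images.
- hook: fixed straight steel pin, 12 mm thick, 88 mm long (last 16 mm taper to 6), square on a sloping grey board, leaning 25 degrees from vertical roughly towards the robot. Origin: pin's foot on the board's face, 170 mm above the bench; z along the pin to its tip, x up the slope (away from the robot), y across. The board is 120 mm wide, reaches 37 mm up-slope and 163 mm down-slope of the pin
- long_lid: the long lid: a flat aluminium tray lid 158 mm long, 64 mm wide, 6 mm thick, about 200 g, lying on the bench with its bar up. Origin: centre of the plate's underside; x along its length towards the end with the hanging hole, y across, z up out of the lid
- long_lid_grip (a point): centre (half-way up) of this lid's upright black grip bar, standing across the lid on its upper face: 8 mm thick along the lid, 46 mm across it, 34 mm high (this point is 23 mm, the bar's top 40 mm above the lid's underside). It is 125 mm from the hole's centre, on the lid's centre line. Axes as the lid's
- long_lid_hole (a point): centre of this lid's 22 mm hanging hole, at the level of the underside, 61 mm from the lid's centre and 18 mm from its end. Axes as the lid's
- middle_lid: the middle lid: a flat aluminium tray lid 118 mm long, 64 mm wide, 6 mm thick, about 150 g, lying on the bench with its bar up. Origin: centre of the plate's underside; x along its length towards the end with the hanging hole, y across, z up out of the lid
- middle_lid_grip (a point): centre (half-way up) of this lid's upright black grip bar, standing across the lid on its upper face: 8 mm thick along the lid, 46 mm across it, 34 mm high (this point is 23 mm, the bar's top 40 mm above the lid's underside). It is 85 mm from the hole's centre, on the lid's centre line. Axes as the lid's
- middle_lid_hole (a point): centre of this lid's 22 mm hanging hole, at the level of the underside, 41 mm from the lid's centre and 18 mm from its end. Axes as the lid's
- short_lid: the short lid: a flat aluminium tray lid 78 mm long, 64 mm wide, 6 mm thick, about 100 g, lying on the bench with its bar up. Origin: centre of the plate's underside; x along its length towards the end with the hanging hole, y across, z up out of the lid
- short_lid_grip (a point): centre (half-way up) of this lid's upright black grip bar, standing across the lid on its upper face: 8 mm thick along the lid, 46 mm across it, 34 mm high (this point is 23 mm, the bar's top 40 mm above the lid's underside). It is 45 mm from the hole's centre, on the lid's centre line. Axes as the lid's
- short_lid_hole (a point): centre of this lid's 22 mm hanging hole, at the level of the underside, 21 mm from the lid's centre and 18 mm from its end. Axes as the lid's
- bottle: bystander: small amber bottle with white cap, 48 mm thick, 85 mm high; origin centre of its underside
- carton: bystander: flat cardboard carton 70 x 120 x 35 mm; origin centre of its underside
- slide_tray: bystander: grey slide tray with dividers, 100 x 160 x 30 mm; origin centre of its underside
Mind the look-alikes: they are no part of the job. Several things look just like the part that bears hook: the one meant starts farthest to the robot's left.

How it is judged (in metres and radians):
On the way, in this order (a step that is already met when the one before it is completed fails the run):
1. the long lid is threaded on the hook and laid flat on the board while still held (x of long_lid_hole in the frame of hook between -0.01 and 0.01 m and y of long_lid_hole in the frame of hook between -0.01 and 0.01 m and z of long_lid_hole in the frame of hook between -0.004 and 0.005 m and angle between the z axis of long_lid_hole and the z axis of hook, either way round below 0.12 rad and x of long_lid_grip in the frame of hook below -0.11 m and contact force between the fingers and long_lid above 0.5 N), for 0.1 s.
2. the middle lid is threaded on the hook and laid flat on the long lid while still held (x of middle_lid_hole in the frame of hook between -0.01 and 0.01 m and y of middle_lid_hole in the frame of hook between -0.01 and 0.01 m and z of middle_lid_hole in the frame of hook between 0.002 and 0.011 m and angle between the z axis of middle_lid_hole and the z axis of hook, either way round below 0.12 rad and x of middle_lid_grip in the frame of hook below -0.0748 m and contact force between the fingers and middle_lid above 0.5 N), for 0.1 s.
3. the short lid is threaded on the hook and laid flat on the middle lid while still held (x of short_lid_hole in the frame of hook between -0.01 and 0.01 m and y of short_lid_hole in the frame of hook between -0.01 and 0.01 m and z of short_lid_hole in the frame of hook between 0.008 and 0.017 m and angle between the z axis of short_lid_hole and the z axis of hook, either way round below 0.12 rad and x of short_lid_grip in the frame of hook below -0.0396 m and contact force between the fingers and short_lid above 0.5 N), for 0.1 s.
At the end, for the whole second after the job is handed in: All three lids rest on the hook, long, middle, short outwards: holes within 10 mm of the pin's axis in hook x and y, undersides at hook z 0, 6, 12 mm (-3 to +3.5), parallel to the board within 0.06 rad, each bar down-slope of its hole by over 0.88 of their distance, released, still (x of long_lid_hole in the frame of hook between -0.01 and 0.01 m and y of long_lid_hole in the frame of hook between -0.01 and 0.01 m and z of long_lid_hole in the frame of hook between -0.003 and 0.0035 m and angle between the z axis of each of long_lid_hole, middle_lid_hole, short_lid_hole and the z axis of hook, either way round below 0.06 rad and x of long_lid_grip in the frame of hook below -0.11 m and linear speed of each of long_lid, middle_lid, short_lid below 0.02 m/s and x of middle_lid_hole in the frame of hook between -0.01 and 0.01 m and y of middle_lid_hole in the frame of hook between -0.01 and 0.01 m and z of middle_lid_hole in the frame of hook between 0.003 and 0.0095 m and x of middle_lid_grip in the frame of hook below -0.0748 m and x of short_lid_hole in the frame of hook between -0.01 and 0.01 m and y of short_lid_hole in the frame of hook between -0.01 and 0.01 m and z of short_lid_hole in the frame of hook between 0.009 and 0.0155 m and x of short_lid_grip in the frame of hook below -0.0396 m); the robot touches nothing.
It fails at once if the bottle is moved by more than 30 mm (distance of bottle from where it was at the start of the episode above 0.03 m).
It fails at once if the carton is moved by more than 30 mm (distance of carton from where it was at the start of the episode above 0.03 m).
It fails at once if the slide tray is moved by more than 30 mm (distance of slide_tray from where it was at the start of the episode above 0.03 m).
It also fails if it takes over 72 s, if anything falls off the work surface, if the arm or the gripper's body presses on something with over 40 N, if the wrist force passes 120 N, or if a joint passes its speed limit or range.

## Working session

There is one attempt and no reset: what is moved stays moved. The work goes in short steps, Python scripts to look and compute and a tool call to move; the robot and the scene stay as the last step left them, time stands still between calls to the robot, and variables do not carry over. Pictures are saved under pics/ and viewed, about 8 in all and at most 12, crops included, and the job is handed in when it is done.

Besides the shell and the picture viewer there is one more tool, called after ">>>" as name(argument=value, ...), one argument or row to a line, values as JSON. apply_moves: Moves the arm, as the interface text tells. Its arguments: {"type":"object","properties":{"increments":{"type":"array","items":{"type":"object","properties":{"gripper":{"type":"number"},"delta_pos":{"type":"array","items":{"type":"number"}},"dr":{"type":"array","items":{"type":"number"}}}}}},"required":["increments"]}

```bash
mkdir -p pics
python3 - <<'E'
from workcell import ctrl
import cv2,numpy as np
o=ctrl.get_obs();print(o)
for n in("scene","top"):
    d=ctrl.get_image(n);np.savez(n+".npz",**d)
    cv2.imwrite(f"pics/{n}0.png",d["img"][:,:,::-1]);print(n,d["mtx"],d["rvec"],d["tvec"])
E
```

```text
{'t': 0.0, 'qpos': array([ 1.31601311e+00,  4.23822648e-01,  1.63070494e+00,  1.49521899e-05,
        1.08858549e+00, -1.89871990e-02]), 'qvel': array([ 3.36786596e-04,  5.82022827e-05,  2.44244708e-05, -2.25501970e-04,
        7.00122234e-05,  2.82235473e-04]), 'joint_torque': array([-2.25771299e-03, -5.44612026e+01, -2.73671168e+01,  6.42524217e-02,
        2.27980746e-02, -9.63761227e-05]), 'ee_pos': array([145.83527463, 607.18165946, 229.90717425]), 'orientation': array([ 0.18394347,  1.56307761, -0.18631113]), 'ft_force': array([0.23130222, 0.69841354, 0.37750651]), 'moment': array([-0.02124638, -0.02824959,  0.00300751]), 'width': 88.05268531034743}
scene [[564.67694638   0.         319.62388267]
 [  0.         564.67694638 238.03715733]
 [  0.           0.           1.        ]] [ 1.85170246  1.81579716 -0.62403573] [ -74.18664832 -381.79415576 1860.64929463]
top [[503.41512612   0.         315.43978311]
 [  0.         503.41512612 245.19038581]
 [  0.           0.           1.        ]] [ 2.16713336 -2.11147706  0.2022984 ] [  40.67812934  616.16241181 1274.56962704]
```

View pics/scene0.png

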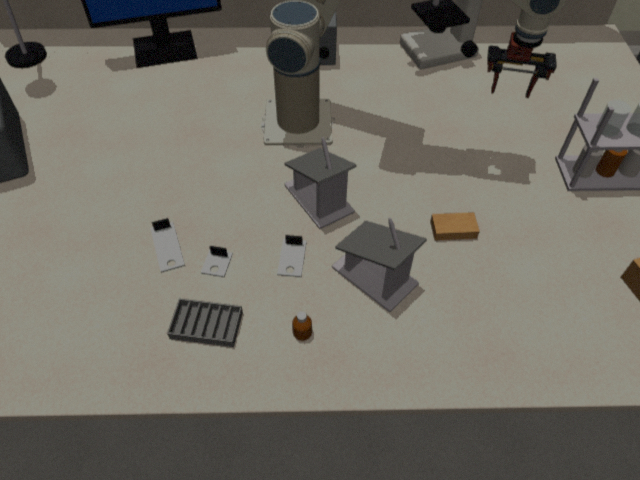

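View pics/top0.png

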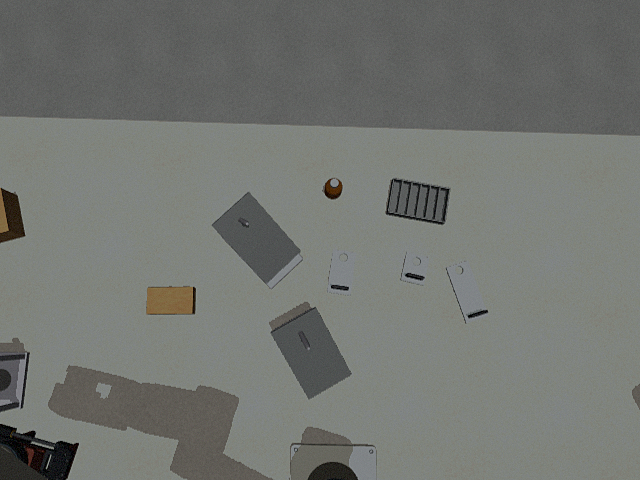

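The lids lie in the top view at about (467,290) long, (340,272) middle and (414,267) short. There are two candidate boards. The one at (255,240) with its pin at (243,222) is farther to the robot's left than the one at (310,350) with its pin at (305,340). I'll measure both with depth.

```bash
cat > h.py <<'E'
import cv2,numpy as np
from scipy.spatial.transform import Rotation as R
def ext(d): return R.from_rotvec(np.ravel(d["rvec"])).as_matrix(),np.ravel(d["tvec"])
def cloud(d):
    z=d["range_z"].astype(float);K=d["mtx"];v,u=np.mgrid[:z.shape[0],:z.shape[1]]
    c=np.stack([(u-K[0,2])/K[0,0]*z,(v-K[1,2])/K[1,1]*z,z],-1);A,t=ext(d)
    w=(c-t)@A;w[z<=0]=np.nan;return w
def proj(d,P):
    A,t=ext(d);c=np.atleast_2d(P)@A.T+t;q=c@d["mtx"].T;return q[:,:2]/q[:,2:]
def ray(d,uv):
    A,t=ext(d);r=np.linalg.inv(d["mtx"])@np.array([uv[0],uv[1],1.]);return -A.T@t,A.T@r
def atz(d,uv,z):
    o,r=ray(d,uv);return o+r*(z-o[2])/r[2]
def plane(P):
    for _ in range(5):
        c=P.mean(0);n=np.linalg.svd(P-c,full_matrices=False)[2][2];n*=np.sign(n[2]);e=(P-c)@n
        k=abs(e)<2.5*e.std()+.3;P=P[k]
    return c,n,e.std(),len(P)
E
python3 - <<'E'
from h import *
for n in("top","scene"):
    d=np.load(n+".npz");w=cloud(d)
    print(n,"bench z",np.nanmedian(w[200:230,350:380,2]) if n=="top" else np.nanmedian(w[300:380,380:420,2]))
    for name,uv in(("A",(262,245) if n=="top" else (370,245)),("B",(320,365) if n=="top" else (310,165))):
        s=w[uv[1]-(10 if n=="top" else 5):uv[1]+(10 if n=="top" else 5),uv[0]-12:uv[0]+12].reshape(-1,3);c,nn,e,m=plane(s)
        print(name,c.round(1),nn.round(3),"tilt",np.degrees(np.arccos(nn[2])).round(1),e.round(2))
        h=(w-c)@nn;near=np.linalg.norm(w-c,axis=-1)<220
        b=w[near&(abs(h)<5)];pin=w[near&(h>12)&(h<95)&(np.linalg.norm((w-c)-h[...,None]*nn,axis=-1)<130)]
        up=-np.array([nn[0]*nn[2],nn[1]*nn[2],nn[2]**2-1]);up/=np.linalg.norm(up);y=np.cross(nn,up)
        print(" ext x",np.percentile((b-c)@up,[1,99]).round(1),"y",np.percentile((b-c)@y,[1,99]).round(1),"up",up.round(3),"npin",len(pin))
        if len(pin)>3:print(" pin med h,x,y",np.c_[(pin-c)@nn,(pin-c)@up,(pin-c)@y].round(0).tolist()[::max(1,len(pin)//12)])
t=np.load("top.npz");w=cloud(t)
for nm,uv in(("bottle",(333,183)),("tray",(418,200)),("carton",(170,300)),("long",(466,285)),("mid",(340,270)),("short",(414,260))):print(nm,w[uv[1],uv[0]].round(1))
cv2.imwrite("pics/crop1.png",np.hstack([cv2.resize(t["img"][180:300,200:320],(400,400),interpolation=2),cv2.resize(t["img"][230:330,320:500],(400,400),interpolation=2)][0:1]+[cv2.resize(t["img"][220:340,380:500],(400,400),interpolation=2)])[:,:,::-1])
E
```

```text
top bench z 0.12432476295557918Traceback (most recent call last):
  File "<stdin>", line 6, in <module>
  File "h.py", line 16, in plane
    c=P.mean(0);n=np.linalg.svd(P-c,full_matrices=False)[2][2];n*=np.sign(n[2]);e=(P-c)@n
                  ~~~~~~~~~~~~~^^^^^^^^^^^^^^^^^^^^^^^^^
    u, s, vh = gufunc(a, signature=signature)
               ~~~~~~^^^^^^^^^^^^^^^^^^^^^^^^
    raise LinAlgError("SVD did not converge")
numpy.linalg.LinAlgError: SVD did not converge
```

```bash
sed -i 's/^def plane(P):/def plane(P):\n    P=P[np.isfinite(P).all(1)]/' h.py
python3 - <<'E'
from h import *
for n in("top","scene"):
    d=np.load(n+".npz");w=cloud(d)
    for name,uv in(("A",(262,245) if n=="top" else (370,245)),("B",(320,365) if n=="top" else (310,165))):
        r=10 if n=="top" else 5
        s=w[uv[1]-r:uv[1]+r,uv[0]-12:uv[0]+12].reshape(-1,3);c,nn,e,m=plane(s)
        print(n,name,c.round(1),nn.round(3),"tilt",np.degrees(np.arccos(nn[2])).round(1),e.round(2))
        h=(w-c)@nn;near=np.linalg.norm(w-c,axis=-1)<220
        b=w[near&(abs(h)<5)];pin=w[near&(h>12)&(h<95)&(np.linalg.norm((w-c)-h[...,None]*nn,axis=-1)<130)]
        up=-np.array([nn[0]*nn[2],nn[1]*nn[2],nn[2]**2-1]);up/=np.linalg.norm(up);y=np.cross(nn,up)
        print(" ext x",np.percentile((b-c)@up,[1,99]).round(1),"y",np.percentile((b-c)@y,[1,99]).round(1),"up",up.round(3),"npin",len(pin))
        if len(pin)>3:print(" pin h,x,y",np.c_[(pin-c)@nn,(pin-c)@up,(pin-c)@y].round(0).tolist()[::max(1,len(pin)//12)])
t=np.load("top.npz");w=cloud(t)
for nm,uv in(("bottle",(333,183)),("tray",(418,200)),("carton",(170,300)),("long",(466,285)),("mid",(340,270)),("short",(414,260))):print(nm,w[uv[1],uv[0]].round(1))
cv2.imwrite("pics/crop1.png",np.hstack([cv2.resize(t["img"][180:300,200:320],(400,400),interpolation=2),cv2.resize(t["img"][220:340,380:500],(400,400),interpolation=2)])[:,:,::-1])
E
```

```text
top A [598.5 190.8 135.7] [-0.29  -0.298  0.909] tilt 24.6 2.16
 ext x [-79.3 116.9] y [-60.9  56.4] up [0.635 0.651 0.416] npin 49
 pin h,x,y [[14.0, 85.0, -6.0], [29.0, 86.0, -4.0], [29.0, 86.0, -0.0], [59.0, 85.0, -5.0], [44.0, 86.0, 1.0], [76.0, 85.0, -4.0], [44.0, 84.0, 2.0], [83.0, 85.0, -2.0], [33.0, 80.0, 3.0], [84.0, 84.0, -1.0], [68.0, 82.0, 3.0], [89.0, 80.0, -2.0], [85.0, 77.0, -1.0]]
top B [313.2  41.  129.9] [-0.382 -0.215  0.899] tilt 26.0 2.09
 ext x [-64.6 131.7] y [-54.   63.5] up [0.784 0.44  0.438] npin 88
 pin h,x,y [[15.0, 103.0, 4.0], [23.0, 102.0, 4.0], [25.0, 98.0, 1.0], [22.0, 97.0, 11.0], [40.0, 101.0, 8.0], [49.0, 102.0, 7.0], [61.0, 104.0, 4.0], [64.0, 102.0, 3.0], [69.0, 100.0, 0.0], [73.0, 99.0, -1.0], [68.0, 98.0, 11.0], [81.0, 100.0, 8.0], [87.0, 98.0, 3.0]]
scene A [616.5 182.3 137. ] [-0.317 -0.302  0.899] tilt 26.0 1.58
 ext x [-82.7 115.7] y [-44.9  74.3] up [0.651 0.62  0.438] npin 138
 pin h,x,y [[86.0, 78.0, 18.0], [78.0, 79.0, 18.0], [73.0, 84.0, 20.0], [69.0, 79.0, 11.0], [63.0, 86.0, 18.0], [56.0, 76.0, 12.0], [51.0, 78.0, 12.0], [45.0, 76.0, 12.0], [38.0, 76.0, 13.0], [34.0, 79.0, 12.0], [30.0, 81.0, 11.0], [22.0, 80.0, 13.0], [17.0, 82.0, 13.0]]
scene B [337.7  38.6 136.7] [-0.374 -0.211  0.903] tilt 25.4 1.3
 ext x [-81.3 118.2] y [-41.3  77.8] up [0.787 0.444 0.429] npin 122
 pin h,x,y [[88.0, 80.0, 19.0], [82.0, 89.0, 18.0], [73.0, 83.0, 16.0], [67.0, 82.0, 16.0], [61.0, 82.0, 20.0], [56.0, 83.0, 18.0], [50.0, 87.0, 21.0], [42.0, 83.0, 24.0], [37.0, 81.0, 15.0], [30.0, 77.0, 15.0], [23.0, 77.0, 19.0], [18.0, 79.0, 17.0], [12.0, 82.0, 20.0]]
bottle [775.5  15.2  87.9]
tray [ 753.  -221.9   26.2]
carton [462.8 433.9  28.4]
long [ 525.  -354.8    4.7]
mid [555.9 -11.8  11.4]
short [ 590.6 -215.3   -1.5]
```

View pics/crop1.png

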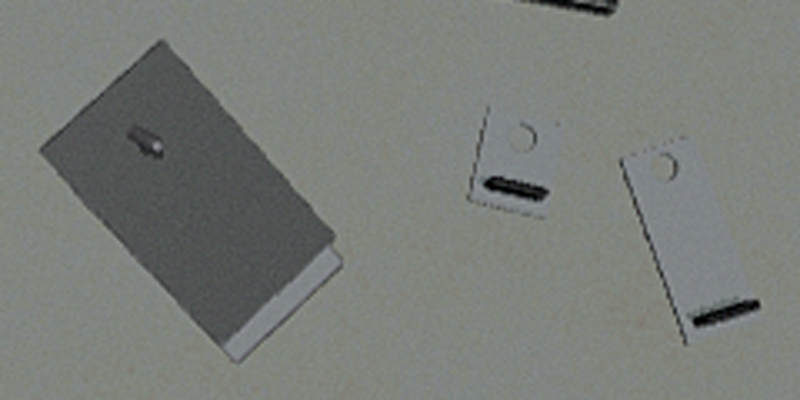

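Stand A has its pin foot near (652,246,170) and board B's pin is near y≈95. A is therefore farther left, tilted 25° with its up-slope azimuth at about 45°. Next I'll take wrist views from closer.

```bash
cat >> h.py <<'E'
import json
def frame(x,y):
    x=np.array(x,float);x/=np.linalg.norm(x);y=np.array(y,float);y-=x*(x@y);y/=np.linalg.norm(y)
    return np.stack([x,y,np.cross(x,y)],1)
def down(az): a=np.radians(az);return frame([0,0,-1],[np.cos(a),np.sin(a),0])
def plan(p,Rm,way,verify=None):
    """way: list of (target p, target R, rows, grip%). prints rows"""
    out=[]
    for pt,Rt,n,g in way:
        pt=np.array(pt,float);rv=R.from_matrix(Rm.T@Rt).as_rotvec();dr=np.round(rv/n,3)
        p0=p.copy()
        for k in range(n):
            dp=np.round(Rm.T@(p0+(pt-p0)*(k+1)/n-p)/10,2)
            out.append((g,dp.tolist(),dr.tolist()));p=p+Rm@dp*10;Rm=Rm@R.from_rotvec(dr).as_matrix()
        print("#",pt.round(1),"rows",n,"mm/row",(np.linalg.norm(pt-p0)/n).round(1),"deg/row",np.degrees(np.linalg.norm(dr)).round(2))
    while len(out)%5: out.append((out[-1][0],[0,0,0],[0,0,0]))
    for i in range(0,len(out),5):
        print("CALL");[print(" g%g"%g,dp,dr if any(dr) else 0) for g,dp,dr in out[i:i+5]]
def cur():
    from workcell import ctrl
    o=ctrl.get_obs();return o["ee_pos"],R.from_rotvec(o["orientation"]).as_matrix(),o
E
python3 - <<'E'
from h import *
p,Rm,o=cur();print(Rm.round(3),np.degrees(np.arctan2(Rm[1,1],Rm[0,1])))
for a in(45,-135):
    print(a);plan(p,Rm,[((300,500,330),down(a),10,100),((530,160,380),down(a),10,100)])
E
```

```text
[[-0.     0.234  0.972]
 [-0.001  0.972 -0.234]
 [-1.    -0.001 -0.   ]] 76.4896927114728
45
# [300. 500. 330.] rows 10 mm/row 21.3 deg/row 3.15
# [530. 160. 380.] rows 10 mm/row 41.4 deg/row 0.0
CALL
 g100 [-1.0, -0.68, 1.75] [0.055, 0.0, 0.0]
 g100 [-1.0, -0.59, 1.78] [0.055, 0.0, 0.0]
 g100 [-1.0, -0.49, 1.82] [0.055, 0.0, 0.0]
 g100 [-1.0, -0.39, 1.84] [0.055, 0.0, 0.0]
 g100 [-1.0, -0.28, 1.85] [0.055, 0.0, 0.0]
CALL
 g100 [-1.0, -0.19, 1.87] [0.055, 0.0, 0.0]
 g100 [-1.0, -0.08, 1.88] [0.055, 0.0, 0.0]
 g100 [-1.0, 0.03, 1.87] [0.055, 0.0, 0.0]
 g100 [-0.99, 0.12, 1.88] [0.055, 0.0, 0.0]
 g100 [-1.0, 0.23, 1.86] [0.055, 0.0, 0.0]
CALL
 g100 [-0.5, -0.78, 4.03] 0
 g100 [-0.49, -0.77, 4.03] 0
 g100 [-0.5, -0.78, 4.03] 0
 g100 [-0.5, -0.78, 4.04] 0
 g100 [-0.49, -0.77, 4.03] 0
CALL
 g100 [-0.5, -0.78, 4.03] 0
 g100 [-0.5, -0.78, 4.03] 0
 g100 [-0.49, -0.77, 4.03] 0
 g100 [-0.5, -0.78, 4.03] 0
 g100 [-0.5, -0.77, 4.03] 0
-135
# [300. 500. 330.] rows 10 mm/row 21.3 deg/row 14.84
# [530. 160. 380.] rows 10 mm/row 41.4 deg/row 0.0
CALL
 g100 [-1.0, -0.68, 1.75] [-0.259, -0.0, 0.0]
 g100 [-1.0, -1.11, 1.51] [-0.259, -0.0, 0.0]
 g100 [-1.0, -1.46, 1.18] [-0.259, -0.0, 0.0]
 g100 [-1.0, -1.72, 0.77] [-0.259, -0.0, 0.0]
 g100 [-1.0, -1.85, 0.3] [-0.259, -0.0, 0.0]
CALL
 g100 [-1.0, -1.87, -0.18] [-0.259, -0.0, 0.0]
 g100 [-1.0, -1.76, -0.65] [-0.259, -0.0, 0.0]
 g100 [-1.0, -1.54, -1.09] [-0.259, -0.0, 0.0]
 g100 [-0.99, -1.2, -1.44] [-0.259, -0.0, 0.0]
 g100 [-1.0, -0.8, -1.7] [-0.259, -0.0, 0.0]
CALL
 g100 [-0.5, 0.77, -4.03] 0
 g100 [-0.49, 0.77, -4.03] 0
 g100 [-0.5, 0.77, -4.04] 0
 g100 [-0.5, 0.77, -4.03] 0
 g100 [-0.49, 0.77, -4.03] 0
CALL
 g100 [-0.5, 0.77, -4.03] 0
 g100 [-0.5, 0.77, -4.04] 0
 g100 [-0.49, 0.77, -4.03] 0
 g100 [-0.5, 0.77, -4.03] 0
 g100 [-0.5, 0.77, -4.03] 0
```

>>> apply_moves(
  increments=[
    {"gripper": 100, "delta_pos": [-2, -1.2, 3.6], "dr": [0.11, 0, 0]},
    {"gripper": 100, "delta_pos": [-2, -0.9, 3.7], "dr": [0.11, 0, 0]},
    {"gripper": 100, "delta_pos": [-2, -0.4, 3.7], "dr": [0.11, 0, 0]},
    {"gripper": 100, "delta_pos": [-2, 0, 3.7], "dr": [0.11, 0, 0]},
    {"gripper": 100, "delta_pos": [-2, 0.3, 3.7], "dr": [0.11, 0, 0]},
  ],
)

```text
t: 0.52
ee_pos: [301.4, 506.8, 329.3]
orientation: [0.618, 1.481, -0.619]
ft_force: [0.3, -0.1, 0.9]
width: 87.7
```

>>> apply_moves(
  increments=[
    {"gripper": 100, "delta_pos": [-0.5, -0.78, 4.0], "dr": [0, 0, 0]},
    {"gripper": 100, "delta_pos": [-0.5, -0.78, 4.0], "dr": [0, 0, 0]},
    {"gripper": 100, "delta_pos": [-0.5, -0.78, 4.0], "dr": [0, 0, 0]},
    {"gripper": 100, "delta_pos": [-0.5, -0.78, 4.0], "dr": [0, 0, 0]},
    {"gripper": 100, "delta_pos": [-0.5, -0.78, 4.0], "dr": [0, 0, 0]},
  ],
)

```text
t: 0.93
ee_pos: [414.7, 337.1, 353.8]
orientation: [0.614, 1.482, -0.614]
ft_force: [0.8, 0.9, 1.0]
width: 87.9
```

>>> apply_moves(
  increments=[
    {"gripper": 100, "delta_pos": [-0.5, -0.78, 4.0], "dr": [0, 0, 0]},
    {"gripper": 100, "delta_pos": [-0.5, -0.78, 4.0], "dr": [0, 0, 0]},
    {"gripper": 100, "delta_pos": [-0.5, -0.78, 4.0], "dr": [0, 0, 0]},
    {"gripper": 100, "delta_pos": [-0.5, -0.78, 4.0], "dr": [0, 0, 0]},
    {"gripper": 100, "delta_pos": [0, 0, 0], "dr": [0, 0, 0]},
  ],
)

```text
t: 1.35
ee_pos: [508.4, 198.7, 374.5]
orientation: [0.618, 1.478, -0.619]
ft_force: [-0.4, 0.3, -0.2]
width: 87.8
```

```bash
cat >> h.py <<'E'
def snap(name,f,show=True):
    from workcell import ctrl
    d=ctrl.get_image(name);np.savez(f+".npz",**d)
    cv2.imwrite(f"pics/{f}.png",d["img"][:,:,::-1]);return d
E
python3 - <<'E'
from h import *
p,Rm,o=cur();print(p,Rm.round(3),o["qpos"],o["qvel"].round(3),o["t"])
d=snap("wrist","w1");A,t=ext(d);print(d["mtx"]);c=-A.T@t;print("cam",c,"in tool",Rm.T@(c-p),(Rm.T@A.T).round(3))
print(proj(d,[[652,246,170],[628,221,250]]))
E
```

```text
[508.44203484 198.74165051 374.46058018] [[ 0.002  0.711  0.703]
 [-0.002  0.703 -0.711]
 [-1.     0.001  0.003]] [ 0.35207768  0.16624887  1.64696181 -0.00234065  1.32676963 -0.42707827] [ 0.087 -0.005  0.033  0.05  -0.006  0.106] 1.35
[[432.19450229   0.         321.79480537]
 [  0.         432.19450229 242.56559678]
 [  0.           0.           1.        ]]
cam [458.42606705 249.23475584 527.72513045] in tool [-1.53458421e+02  1.44395931e-02 -7.06518638e+01] [[-0.    -0.257  0.966]
 [ 1.    -0.001  0.   ]
 [ 0.001  0.966  0.257]]
[[474.9980479  288.77523208]
 [464.66677987 331.20642228]]
```

View pics/w1.png

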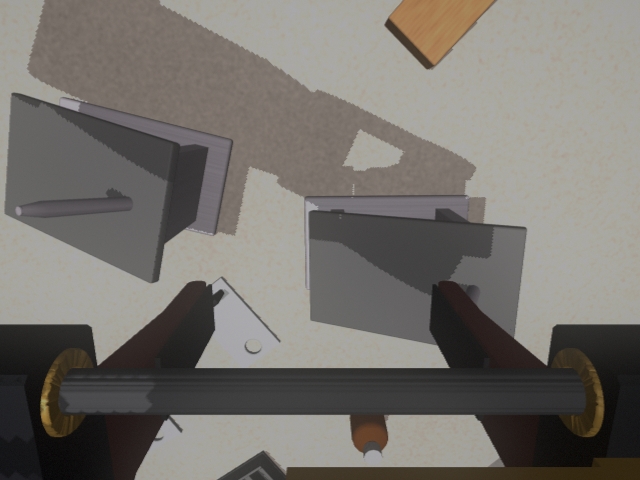

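The wrist view shows stand A at lower right, its pin hidden behind the right finger at about (470,290). Stand B is at upper left with its pin at (130,205). I'll shift so the pin sits between the fingers.

>>> apply_moves(
  increments=[
    {"gripper": 100, "delta_pos": [0, 3, 2], "dr": [0, 0, 0]},
    {"gripper": 100, "delta_pos": [0, 3, 2], "dr": [0, 0, 0]},
    {"gripper": 100, "delta_pos": [0, 3, 2], "dr": [0, 0, 0]},
    {"gripper": 100, "delta_pos": [0, 0, 0], "dr": [0, 0, 0]},
    {"gripper": 100, "delta_pos": [0, 0, 0], "dr": [0, 0, 0]},
  ],
)

```text
t: 1.82
ee_pos: [611.3, 226.1, 371.9]
orientation: [0.613, 1.485, -0.615]
ft_force: [-1.4, 0.1, -0.2]
width: 88.0
```

Run:
```python
from h import *
p,Rm,o=cur();print(p)
d=snap("wrist","w2");print(proj(d,[[652,246,170],[628,221,250]]))
```

```text
[611.34127287 226.08657971 371.87500803]
[[373.03607883 232.5853923 ]
 [334.50548917 261.55062969]]
```

>>> apply_moves(
  increments=[
    {"gripper": 100, "delta_pos": [0, 2, 3], "dr": [0, 0, 0]},
    {"gripper": 100, "delta_pos": [0, 2, 3], "dr": [0, 0, 0]},
    {"gripper": 100, "delta_pos": [0, 0, 0], "dr": [0, 0, 0]},
    {"gripper": 100, "delta_pos": [0, 0, 0], "dr": [0, 0, 0]},
    {"gripper": 100, "delta_pos": [0, 0, 0], "dr": [0, 0, 0]},
  ],
)

```text
t: 2.28
ee_pos: [680.4, 211.2, 373.8]
orientation: [0.614, 1.483, -0.614]
ft_force: [0.2, 0.7, -0.1]
width: 88.1
```

Run:
```python
from h import *
p,Rm,o=cur();print(p)
d=snap("wrist","w3");print(proj(d,[[652,246,170],[628,221,250]]))
a=np.load("w2.npz")["img"];b=d["img"]
cv2.imwrite("pics/w23.png",np.hstack([a[60:360,150:550],b[60:360,150:550]])[:,:,::-1])
```

```text
[680.42022931 211.21410572 373.78116328]
[[327.45819739 160.94831466]
 [274.48359265 171.32694508]]
```

View pics/w23.png

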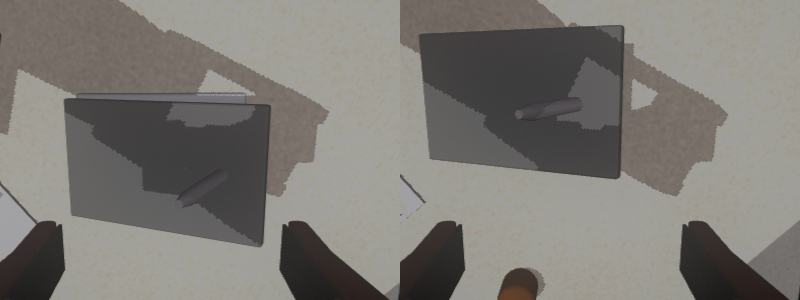

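```bash
cat > hook.py <<'E'
from h import *
from scipy.optimize import least_squares
V=[np.load("w2.npz"),np.load("w3.npz")]
# board face by depth, per view: plane + mask + edges of the image contour
obs=[]
guess=np.array([598.5,190.8,135.7]);n0=np.array([-.3,-.3,.905])
for i,d in enumerate(V):
    w=cloud(d);h=(w-guess)@n0
    near=(np.linalg.norm(w-guess,axis=-1)<170)&(abs(h)<12)
    c,n,e,m=plane(w[near][::3]);print("view",i,"plane",c.round(1),n.round(4),"tilt",np.degrees(np.arccos(n[2])).round(2),e.round(2),m)
    h=(w-c)@n
    up=np.array([0,0,1])-n*n[2];up/=np.linalg.norm(up);y=np.cross(n,up)
    pin=w[(h>10)&(h<70)&(np.abs((w-c)@y)<40)&((w-c)@up>40)&((w-c)@up<115)]
    # axis fit: radius 6, direction n
    a=np.c_[(pin-c)@up,(pin-c)@y,(pin-c)@n]
    cam=-ext(d)[0].T@ext(d)[1];cc=np.array([(cam-c)@up,(cam-c)@y])
    f=lambda q:np.hypot(a[:,0]-q[0]-q[2]*(a[:,2]-40),a[:,1]-q[1]-q[3]*(a[:,2]-40))-6
    v=cc-np.median(a[:,:2],0);v/=np.linalg.norm(v)
    s=least_squares(f,[*(np.median(a[:,:2],0)-5*v),0,0],loss="soft_l1");q=s.x
    print("  pin pts",len(a),"foot",(c+up*q[0]+y*q[1]).round(1),"slope",q[2:].round(3),"az up",np.degrees(np.arctan2(up[1],up[0])).round(2))
pts=[dict(m=[(65,99),(71,215),(262,245.),(268,105)],tip=(180,204)),dict(m=[(20,35),(30,157),(219,178),(222,26)],tip=(119,116))]
L=np.array([[-163,60,0],[-163,-60,0],[37,-60,0],[37,60,0]],float);off=np.array([150,60])
def H(q):
    Rh=R.from_euler("ZY",[q[3],-np.radians(25)]).as_matrix();return np.array(q[:3]),Rh  # z tilts to -x(az)
def Hres(q,full=False):
    p,Rh=H(q);r=[]
    for d,o in zip(V,pts):
        P=L@Rh.T+p;r.append((proj(d,P)-np.array(o["m"])-off));r.append(proj(d,p+Rh@[0,0,87])-np.array(o["tip"])-off)
    return np.vstack(r) if full else np.vstack(r).ravel()
if __name__=="__main__":
    s=least_squares(Hres,[652,246,170,np.radians(45)],loss="soft_l1")
    print("fit",s.x[:3].round(1),np.degrees(s.x[3]).round(2));print(Hres(s.x,1).round(1).tolist());print(H(s.x)[1].round(3))
E
python3 hook.py
```

```text
view 0 plane [616.1 211.5 147. ] [-0.2983 -0.2996  0.9062] tilt 25.01 0.68 8206
  pin pts 507 foot [652.5 242.9 169.3] slope [ 0.001 -0.   ] az up 45.13
view 1 plane [616.9 211.4 147.2] [-0.2979 -0.2993  0.9065] tilt 24.98 0.67 8725
  pin pts 599 foot [652.5 243.  169.3] slope [0.001 0.001] az up 45.13
fit [653.8 243.4 165.3] 45.19
[[-0.7, -0.1], [1.0, 0.2], [-1.1, 2.0], [0.4, 0.4], [0.3, -1.5], [-0.3, -0.2], [0.8, 2.2], [-1.5, 1.2], [-0.8, -0.5], [2.4, -1.6]]
[[ 0.639 -0.709 -0.298]
 [ 0.643  0.705 -0.3  ]
 [ 0.423 -0.     0.906]]
```

Both views agree on the pin foot: (652.5, 243.0, 169.3), tilt 25.0°, up-slope azimuth 45.1°. Next I'll go over the lids.

Run:
```python
from h import *
p,Rm,o=cur()
plan(p,Rm,[((560,-80,375),down(0),10,100)])
plan(np.array([560.,-80,375]),down(0),[((550,-330,375),down(0),7,100)])
```

```text
# [560. -80. 375.] rows 10 mm/row 31.5 deg/row 4.53
CALL
 g100 [-0.01, -2.91, 1.21] [0.079, -0.0, 0.0]
 g100 [-0.01, -2.81, 1.43] [0.079, -0.0, 0.0]
 g100 [-0.0, -2.68, 1.65] [0.079, -0.0, 0.0]
 g100 [-0.01, -2.55, 1.86] [0.079, -0.0, 0.0]
 g100 [-0.01, -2.39, 2.05] [0.079, -0.0, 0.0]
CALL
 g100 [-0.01, -2.22, 2.24] [0.079, -0.0, 0.0]
 g100 [-0.01, -2.04, 2.4] [0.079, -0.0, 0.0]
 g100 [-0.0, -1.85, 2.56] [0.079, -0.0, 0.0]
 g100 [-0.01, -1.63, 2.69] [0.079, -0.0, 0.0]
 g100 [-0.01, -1.42, 2.82] [0.079, -0.0, 0.0]
# [ 550. -330.  375.] rows 7 mm/row 35.7 deg/row 0.0
CALL
 g100 [0.0, -0.14, 3.57] 0
 g100 [0.0, -0.15, 3.57] 0
 g100 [0.0, -0.14, 3.57] 0
 g100 [0.0, -0.14, 3.58] 0
 g100 [0.0, -0.14, 3.57] 0
CALL
 g100 [0.0, -0.15, 3.57] 0
 g100 [0.0, -0.14, 3.57] 0
 g100 [0, 0, 0] 0
 g100 [0, 0, 0] 0
 g100 [0, 0, 0] 0
```

>>> apply_moves(
  increments=[
    {"gripper": 100, "delta_pos": [0, -2.9, 1.2], "dr": [0.079, 0, 0]},
    {"gripper": 100, "delta_pos": [0, -2.8, 1.4], "dr": [0.079, 0, 0]},
    {"gripper": 100, "delta_pos": [0, -2.7, 1.6], "dr": [0.079, 0, 0]},
    {"gripper": 100, "delta_pos": [0, -2.5, 1.9], "dr": [0.079, 0, 0]},
    {"gripper": 100, "delta_pos": [0, -2.4, 2.0], "dr": [0.079, 0, 0]},
  ],
)

```text
t: 2.75
ee_pos: [619.3, 65.9, 374.5]
orientation: [0.92, 1.368, -0.919]
ft_force: [-0.6, 0.9, -0.0]
width: 87.6
```

>>> apply_moves(
  increments=[
    {"gripper": 100, "delta_pos": [0, -2.2, 2.2], "dr": [0.079, 0, 0]},
    {"gripper": 100, "delta_pos": [0, -2.0, 2.4], "dr": [0.079, 0, 0]},
    {"gripper": 100, "delta_pos": [0, -1.9, 2.6], "dr": [0.079, 0, 0]},
    {"gripper": 100, "delta_pos": [0, -1.6, 2.7], "dr": [0.079, 0, 0]},
    {"gripper": 100, "delta_pos": [0, -1.4, 2.8], "dr": [0.079, 0, 0]},
  ],
)

```text
t: 3.17
ee_pos: [559.6, -79.4, 374.6]
orientation: [1.215, 1.205, -1.214]
ft_force: [0.1, 0.3, -0.1]
width: 88.2
```

Run:
```python
from h import *
p,Rm,o=cur();print(p,o["qvel"].round(2))
d=snap("wrist","w4")
```

```text
[559.57620669 -79.39547172 374.56875526] [-0.64 -0.17  0.21 -0.   -0.04  0.31]
```

>>> apply_moves(
  increments=[
    {"gripper": 100, "delta_pos": [0, 0, 3.6], "dr": [0, 0, 0]},
    {"gripper": 100, "delta_pos": [0, 0, 3.6], "dr": [0, 0, 0]},
    {"gripper": 100, "delta_pos": [0, 0, 3.6], "dr": [0, 0, 0]},
    {"gripper": 100, "delta_pos": [0, 0, 3.6], "dr": [0, 0, 0]},
    {"gripper": 100, "delta_pos": [0, 0, 3.6], "dr": [0, 0, 0]},
  ],
)

```text
t: 3.63
ee_pos: [559.8, -259.4, 374.7]
orientation: [1.212, 1.207, -1.211]
ft_force: [1.0, -0.1, 0.6]
width: 87.9
```

>>> apply_moves(
  increments=[
    {"gripper": 100, "delta_pos": [0, 0, 3.6], "dr": [0, 0, 0]},
    {"gripper": 100, "delta_pos": [0, 0, 3.6], "dr": [0, 0, 0]},
    {"gripper": 100, "delta_pos": [0, 0, 0], "dr": [0, 0, 0]},
    {"gripper": 100, "delta_pos": [0, 0, 0], "dr": [0, 0, 0]},
    {"gripper": 100, "delta_pos": [0, 0, 0], "dr": [0, 0, 0]},
  ],
)

```text
t: 4.05
ee_pos: [560.0, -329.8, 374.0]
orientation: [1.213, 1.207, -1.212]
ft_force: [-0.2, 0.6, 0.3]
width: 87.7
```

Run:
```python
from h import *
p,Rm,o=cur();print(p,o["qvel"].round(2))
d=snap("wrist","w5")
a=np.load("w4.npz")["img"];b=d["img"]
cv2.imwrite("pics/w45.png",np.hstack([cv2.resize(a,(400,300),interpolation=cv2.INTER_AREA),cv2.resize(b,(400,300),interpolation=cv2.INTER_AREA)])[:,:,::-1])
```

```text
[ 559.96291444 -329.8172215   374.04850631] [ 0.02 -0.01  0.   -0.   -0.   -0.  ]
```

View pics/w45.png

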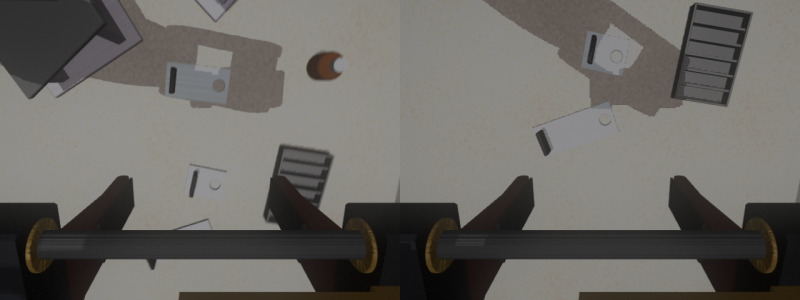

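Left panel (half size): the middle lid is at (197,83) and the short lid at (207,182). Right panel: the short lid is at (605,50) and the long lid at (575,130), with its bar at (543,141) and hole at (604,120). Next I'll fit their poses from depth.

```bash
cat > lids.py <<'E'
from h import *
def lid(f,guess,L,rad=110):
    d=np.load(f+".npz");w=cloud(d);K=(np.linalg.norm(w[...,:2]-np.array(guess),axis=-1)<rad)
    bench=np.median(w[K&(w[...,2]<2.5)&(w[...,2]>-3)][:,2])
    m=(K&(w[...,2]>3)&(w[...,2]<60)).astype(np.uint8)
    # keep component nearest guess
    n,lab,st,cen=cv2.connectedComponentsWithStats(cv2.morphologyEx(m,cv2.MORPH_CLOSE,np.ones((3,3))))
    best=1+np.argmax(st[1:,4]);s=lab==best
    bar=w[s&(w[...,2]>38-2)];bb=w[s&(w[...,2]>12)]
    pl=w[s&(w[...,2]>3)&(w[...,2]<9)]
    (cx,cy),(a,b),ang=cv2.minAreaRect(pl[:,:2].astype(np.float32))
    bc=np.array(cv2.minAreaRect(bar[:,:2].astype(np.float32))[0])
    # hole: blob of low pixels inside plate's hull
    hull=cv2.convexHull(np.argwhere(s)[:,::-1].astype(np.int32));hm=np.zeros(m.shape,np.uint8);cv2.fillConvexPoly(hm,hull,1);hm=cv2.erode(hm,np.ones((5,5)))
    low=((hm>0)&~(w[...,2]>3.2)).astype(np.uint8);n,lab2,st2,cen2=cv2.connectedComponentsWithStats(low)
    k=1+np.argmax(st2[1:,4]);hc=atz(d,cen2[k],6.0)[:2]
    v=hc-bc;print(f,guess,"bench",bench.round(2),"plate z",np.median(pl[:,2]).round(2),"bar top z",np.percentile(bar[:,2],50).round(1),"bar",bc.round(1),"rect",np.round([cx,cy,a,b],1))
    ctr=np.array([cx,cy]);u=v/np.linalg.norm(v)
    e=min([ang,ang+90,ang+180,ang-90,ang-180],key=lambda t:abs((t-np.degrees(np.arctan2(u[1],u[0]))+180)%360-180))
    print("  hole",hc.round(1),"dist",np.linalg.norm(v).round(1),"az bar-hole",np.degrees(np.arctan2(v[1],v[0])).round(2),"az rect",round(e,2),"holepix",st2[k,4],"bar from centre",((bc-ctr)@u).round(1))
if __name__=="__main__":
    lid("w5",(530,-350),158);lid("w5",(590,-215),78,60);lid("w4",(590,-215),78,60);lid("w4",(555,-10),118,90)
    d=np.load("w4.npz");w=cloud(d)
E
python3 lids.py
```

```text
w5 (530, -350) bench -0.64 plate z 5.33 bar top z 38.9 bar [ 448.3 -374.1] rect [ 508.3 -353.5  158.4   64.4]
  hole [ 566.3 -333.4] dist 124.8 az bar-hole 19.01 az rect 19.06 holepix 258 bar from centre -63.5
w5 (590, -215) bench -0.61 plate z 5.38 bar top z 39.1 bar [ 543.4 -208.1] rect [ 567.9 -213.2   64.1   75.7]
  hole [ 587.1 -217.6] dist 44.8 az bar-hole -12.3 az rect -12.28 holepix 299 bar from centre -25.1
w4 (590, -215) bench -0.63 plate z 5.3 bar top z 39.0 bar [ 543.2 -207.5] rect [ 567.9 -213.    64.9   75.6]
  hole [ 587.  -216.6] dist 44.8 az bar-hole -11.7 az rect -12.35 holepix 210 bar from centre -25.4
w4 (555, -10) bench -0.61 plate z 5.38 bar top z 39.0 bar [508.6  -8. ] rect [552.  -13.2  64.  118.1]
  hole [592.8 -17.8] dist 84.8 az bar-hole -6.67 az rect -6.75 holepix 282 bar from centre -43.8
```

The fits are consistent: hole-to-bar distances come out at 124.8, 44.8 and 84.8 mm, and the 0.6 mm bench bias matches the hook's. I'll grasp the long lid now.

Run:
```python
from h import *
p,Rm,o=cur()
D=down(19.05)
plan(p,Rm,[((448.3,-374.1,90),D,10,55),((448.3,-374.1,18),D,5,55)])
```

```text
# [ 448.3 -374.1   90. ] rows 10 mm/row 30.9 deg/row 1.95
# [ 448.3 -374.1   18. ] rows 5 mm/row 14.4 deg/row 0.06
CALL
 g55 [2.84, -1.12, 0.45] [-0.034, -0.0, -0.0]
 g55 [2.84, -1.13, 0.42] [-0.034, -0.0, -0.0]
 g55 [2.84, -1.15, 0.37] [-0.034, -0.0, -0.0]
 g55 [2.85, -1.16, 0.34] [-0.034, -0.0, -0.0]
 g55 [2.84, -1.16, 0.29] [-0.034, -0.0, -0.0]
CALL
 g55 [2.84, -1.18, 0.26] [-0.034, -0.0, -0.0]
 g55 [2.84, -1.19, 0.21] [-0.034, -0.0, -0.0]
 g55 [2.84, -1.19, 0.18] [-0.034, -0.0, -0.0]
 g55 [2.84, -1.2, 0.13] [-0.034, -0.0, -0.0]
 g55 [2.85, -1.2, 0.1] [-0.034, -0.0, -0.0]
CALL
 g55 [1.44, -0.0, 0.0] [0.001, -0.0, -0.0]
 g55 [1.44, -0.0, 0.0] [0.001, -0.0, -0.0]
 g55 [1.44, -0.0, 0.0] [0.001, -0.0, -0.0]
 g55 [1.44, -0.0, 0.0] [0.001, -0.0, -0.0]
 g55 [1.44, -0.0, 0.0] [0.001, -0.0, -0.0]
```

>>> apply_moves(
  increments=[
    {"gripper": 55, "delta_pos": [2.84, -1.12, 0.45], "dr": [-0.034, 0, 0]},
    {"gripper": 55, "delta_pos": [2.84, -1.13, 0.42], "dr": [-0.034, 0, 0]},
    {"gripper": 55, "delta_pos": [2.84, -1.15, 0.37], "dr": [-0.034, 0, 0]},
    {"gripper": 55, "delta_pos": [2.84, -1.16, 0.34], "dr": [-0.034, 0, 0]},
    {"gripper": 55, "delta_pos": [2.84, -1.16, 0.29], "dr": [-0.034, 0, 0]},
  ],
)

```text
t: 4.52
ee_pos: [504.3, -351.5, 231.4]
orientation: [1.084, 1.284, -1.083]
ft_force: [0.4, -0.2, -0.5]
width: 58.0
```

>>> apply_moves(
  increments=[
    {"gripper": 55, "delta_pos": [2.84, -1.18, 0.26], "dr": [-0.034, 0, 0]},
    {"gripper": 55, "delta_pos": [2.84, -1.19, 0.21], "dr": [-0.034, 0, 0]},
    {"gripper": 55, "delta_pos": [2.84, -1.19, 0.18], "dr": [-0.034, 0, 0]},
    {"gripper": 55, "delta_pos": [2.84, -1.2, 0.13], "dr": [-0.034, 0, 0]},
    {"gripper": 55, "delta_pos": [2.84, -1.2, 0.1], "dr": [-0.034, 0, 0]},
  ],
)

```text
t: 4.93
ee_pos: [448.6, -374.3, 89.4]
orientation: [0.956, 1.35, -0.956]
ft_force: [1.3, 0.4, -0.7]
width: 48.3
```

>>> apply_moves(
  increments=[
    {"gripper": 55, "delta_pos": [0, 0, 0], "dr": [0, 0, 0]},
    {"gripper": 55, "delta_pos": [0, 0, 0], "dr": [0, 0, 0]},
    {"gripper": 55, "delta_pos": [0, 0, 0], "dr": [0, 0, 0]},
    {"gripper": 55, "delta_pos": [0, 0, 0], "dr": [0, 0, 0]},
    {"gripper": 55, "delta_pos": [0, 0, 0], "dr": [0, 0, 0]},
  ],
)

```text
t: 5.35
ee_pos: [450.1, -376.3, 91.8]
orientation: [0.958, 1.346, -0.958]
ft_force: [-0.1, 0.2, 0.7]
width: 48.5
```

Run:
```python
from h import *
p,Rm,o=cur();print(p,Rm.round(4),o["width"])
D=down(19.05);plan(p,Rm,[((448.3,-374.1,18),D,5,55)])
d=snap("wrist","w6")
w=cloud(d);print(proj(d,[[448.3,-374.1,39],[566.3,-333.4,5.4]]))
m=(w[...,2]>30)&(w[...,2]<45)&(np.linalg.norm(w[...,:2]-[448,-374],axis=-1)<40)
print(m.sum(),cv2.minAreaRect(w[m&(w[...,2]>36)][:,:2].astype(np.float32)),np.median(w[m][:,2]))
```

```text
[ 450.13605897 -376.25189736   91.84118955] [[ 0.0028  0.9442  0.3293]
 [-0.0023  0.3293 -0.9442]
 [-1.      0.0019  0.0031]] 48.516554795768286
# [ 448.3 -374.1   18. ] rows 5 mm/row 14.8 deg/row 0.08
CALL
 g55 [1.48, -0.02, -0.06] [0.001, 0.001, -0.0]
 g55 [1.47, -0.03, -0.05] [0.001, 0.001, -0.0]
 g55 [1.48, -0.02, -0.06] [0.001, 0.001, -0.0]
 g55 [1.48, -0.02, -0.05] [0.001, 0.001, -0.0]
 g55 [1.47, -0.03, -0.05] [0.001, 0.001, -0.0]
[[320.18073265 267.69679418]
 [536.47662738 249.7735751 ]]
1403 ((448.153564453125, -374.2228698730469), (7.948102951049805, 45.48820114135742), 18.873655319213867) 39.06417554894383
```

Run:
```python
from h import *
P=dict(w1=(508.442,198.742,374.461),w2=(611.341,226.087,371.875),w3=(680.42,211.214,373.781),w4=(559.576,-79.395,374.569),w5=(559.963,-329.817,374.0485),w6=(450.136,-376.252,91.841))
C=np.array([[-0.,-0.257,.966],[1,0,0],[0,.966,.257]])
for k,p in P.items():
    d=np.load(k+".npz");A,t=ext(d);c=-A.T@t;Rt=A.T@C.T
    print(k,(Rt.T@(c-np.array(p))).round(2),"axis x",Rt[:,0].round(4),"az",np.degrees(np.arctan2(Rt[1,1],Rt[0,1])).round(2))
```

```text
w1 [-153.37   -0.    -70.69] axis x [ 0.0021 -0.0012 -0.9996] az 44.64
w2 [-1.5334e+02 -1.0000e-02 -7.0680e+01] axis x [-3.000e-03 -2.000e-04 -9.996e-01] az 44.98
w3 [-153.35    0.    -70.67] axis x [-1.400e-03  4.000e-04 -9.996e-01] az 44.97
w4 [-153.35   -0.46  -70.48] axis x [ 9.000e-04  4.000e-04 -9.996e-01] az -0.48
w5 [-153.36   -0.47  -70.52] axis x [-0.      0.001  -0.9996] az -0.29
w6 [-153.34   -0.32  -70.66] axis x [ 0.0027 -0.0019 -0.9996] az 19.19
```

>>> apply_moves(
  increments=[
    {"gripper": 55, "delta_pos": [1.9, -0.04, -0.09], "dr": [0, 0, 0]},
    {"gripper": 55, "delta_pos": [1.9, -0.04, -0.09], "dr": [0, 0, 0]},
    {"gripper": 55, "delta_pos": [1.9, -0.04, -0.09], "dr": [0, 0, 0]},
    {"gripper": 55, "delta_pos": [1.4, 0, 0], "dr": [0, 0, 0]},
    {"gripper": 55, "delta_pos": [0, 0, 0], "dr": [0, 0, 0]},
  ],
)

```text
t: 5.82
ee_pos: [445.5, -372.7, 16.9]
orientation: [0.96, 1.353, -0.959]
ft_force: [-0.4, 0.3, -0.2]
width: 48.1
```

>>> apply_moves(
  increments=[
    {"gripper": 55, "delta_pos": [0, 0, 0], "dr": [0, 0, 0]},
    {"gripper": 55, "delta_pos": [0, 0, 0], "dr": [0, 0, 0]},
    {"gripper": 0, "delta_pos": [0, 0, 0], "dr": [0, 0, 0]},
    {"gripper": 0, "delta_pos": [0, 0, 0], "dr": [0, 0, 0]},
    {"gripper": 0, "delta_pos": [0, 0, 0], "dr": [0, 0, 0]},
  ],
)

```text
t: 6.23
ee_pos: [446.8, -374.1, 19.6]
orientation: [0.959, 1.348, -0.959]
ft_force: [0.8, -0.4, -0.2]
width: 31.8
```

>>> apply_moves(
  increments=[
    {"gripper": 0, "delta_pos": [0, 0, 0], "dr": [0, 0, 0]},
    {"gripper": 0, "delta_pos": [0, 0, 0], "dr": [0, 0, 0]},
    {"gripper": 0, "delta_pos": [0, 0, 0], "dr": [0, 0, 0]},
    {"gripper": 0, "delta_pos": [0, 0, 0], "dr": [0, 0, 0]},
    {"gripper": 0, "delta_pos": [0, 0, 0], "dr": [0, 0, 0]},
  ],
)

```text
t: 6.65
ee_pos: [446.6, -373.8, 19.0]
orientation: [0.959, 1.349, -0.959]
ft_force: [0.5, 1.0, 2.3]
width: 7.6
```

```bash
cat >> h.py <<'E'
a_=np.radians(45.13);n_=np.array([-np.sin(np.radians(25))*np.cos(a_),-np.sin(np.radians(25))*np.sin(a_),np.cos(np.radians(25))])
HP=np.array([652.5,243.0,169.9]);HX=np.array([np.cos(np.radians(25))*np.cos(a_),np.cos(np.radians(25))*np.sin(a_),np.sin(np.radians(25))]);HR=np.stack([HX,np.cross(n_,HX),n_],1)
HT=frame(-n_,HX)
def hk(x,y,z): return HP+HR@np.array([x,y,z],float)
E
python3 - <<'E'
from h import *
p,Rm,o=cur()
D=down(19.05);print(hk(-125,0,19),hk(-125,0,149))
plan(p,Rm,[((450,-374,300),D,8,0),((540,-60,360),down(40),9,0),(hk(-125,0,149),HT,7,0)])
E
```

```text
[566.9099242  157.02064484 134.29256524] [528.14945801 118.08388895 252.11257755]
# [ 450. -374.  300.] rows 8 mm/row 35.1 deg/row 0.0
# [540. -60. 360.] rows 9 mm/row 36.9 deg/row 2.29
# [528.1 118.1 252.1] rows 7 mm/row 29.8 deg/row 3.63
CALL
 g0 [-3.51, 0.04, 0.02] 0
 g0 [-3.52, 0.04, 0.02] 0
 g0 [-3.51, 0.04, 0.01] 0
 g0 [-3.51, 0.04, 0.02] 0
 g0 [-3.51, 0.04, 0.02] 0
CALL
 g0 [-3.52, 0.04, 0.02] 0
 g0 [-3.51, 0.04, 0.02] 0
 g0 [-3.51, 0.04, 0.01] 0
 g0 [-0.67, 2.09, -2.97] [-0.04, 0.0, -0.0]
 g0 [-0.67, 2.21, -2.87] [-0.04, 0.0, -0.0]
CALL
 g0 [-0.66, 2.32, -2.79] [-0.04, 0.0, -0.0]
 g0 [-0.67, 2.44, -2.7] [-0.04, 0.0, -0.0]
 g0 [-0.67, 2.53, -2.59] [-0.04, 0.0, -0.0]
 g0 [-0.67, 2.64, -2.49] [-0.04, 0.0, -0.0]
 g0 [-0.66, 2.74, -2.39] [-0.04, 0.0, -0.0]
CALL
 g0 [-0.67, 2.83, -2.27] [-0.04, 0.0, -0.0]
 g0 [-0.67, 2.92, -2.15] [-0.04, 0.0, -0.0]
 g0 [1.54, 1.5, -2.06] [-0.013, 0.003, 0.062]
 g0 [1.64, 1.43, -2.04] [-0.013, 0.003, 0.062]
 g0 [1.73, 1.34, -2.02] [-0.013, 0.003, 0.062]
CALL
 g0 [1.82, 1.27, -1.99] [-0.013, 0.003, 0.062]
 g0 [1.89, 1.18, -1.98] [-0.013, 0.003, 0.062]
 g0 [1.98, 1.08, -1.95] [-0.013, 0.003, 0.062]
 g0 [2.04, 0.98, -1.93] [-0.013, 0.003, 0.062]
 g0 [0, 0, 0] 0
```

>>> apply_moves(
  increments=[
    {"gripper": 0, "delta_pos": [-1.5, 0, 0], "dr": [0, 0, 0]},
    {"gripper": 0, "delta_pos": [-3.5, 0, 0], "dr": [0, 0, 0]},
    {"gripper": 0, "delta_pos": [-3.5, 0, 0], "dr": [0, 0, 0]},
    {"gripper": 0, "delta_pos": [-3.5, 0, 0], "dr": [0, 0, 0]},
    {"gripper": 0, "delta_pos": [-3.5, 0, 0], "dr": [0, 0, 0]},
  ],
)

```text
t: 7.07
ee_pos: [445.6, -373.2, 174.7]
orientation: [0.959, 1.351, -0.959]
ft_force: [0.6, 0.5, -2.4]
width: 8.1
```

>>> apply_moves(
  increments=[
    {"gripper": 0, "delta_pos": [-3.5, 0, 0], "dr": [0, 0, 0]},
    {"gripper": 0, "delta_pos": [-3.5, 0, 0], "dr": [0, 0, 0]},
    {"gripper": 0, "delta_pos": [-3.5, 0, 0], "dr": [0, 0, 0]},
    {"gripper": 0, "delta_pos": [-2.67, 2.1, -2.97], "dr": [-0.04, 0, 0]},
    {"gripper": 0, "delta_pos": [-0.67, 2.2, -2.87], "dr": [-0.04, 0, 0]},
  ],
)

```text
t: 7.48
ee_pos: [466.7, -308.3, 314.6]
orientation: [0.898, 1.37, -0.899]
ft_force: [0.1, -0.3, -2.4]
width: 7.8
```

>>> apply_moves(
  increments=[
    {"gripper": 0, "delta_pos": [-0.67, 2.3, -2.8], "dr": [-0.04, 0, 0]},
    {"gripper": 0, "delta_pos": [-0.67, 2.4, -2.7], "dr": [-0.04, 0, 0]},
    {"gripper": 0, "delta_pos": [-0.67, 2.5, -2.6], "dr": [-0.04, 0, 0]},
    {"gripper": 0, "delta_pos": [-0.67, 2.6, -2.5], "dr": [-0.04, 0, 0]},
    {"gripper": 0, "delta_pos": [-0.67, 2.7, -2.4], "dr": [-0.04, 0, 0]},
  ],
)

```text
t: 7.9
ee_pos: [513.4, -130.9, 343.5]
orientation: [0.744, 1.441, -0.745]
ft_force: [0.6, -0.1, -1.3]
width: 8.3
```

>>> apply_moves(
  increments=[
    {"gripper": 0, "delta_pos": [-0.67, 2.8, -2.3], "dr": [-0.04, 0, 0]},
    {"gripper": 0, "delta_pos": [-0.67, 2.9, -2.2], "dr": [-0.04, 0, 0]},
    {"gripper": 0, "delta_pos": [0, 0, 0], "dr": [0, 0, 0]},
    {"gripper": 0, "delta_pos": [0, 0, 0], "dr": [0, 0, 0]},
    {"gripper": 0, "delta_pos": [0, 0, 0], "dr": [0, 0, 0]},
  ],
)

```text
t: 8.32
ee_pos: [532.5, -62.6, 356.3]
orientation: [0.683, 1.462, -0.684]
ft_force: [0.9, -0.5, -2.2]
width: 7.7
```

Run:
```python
from h import *
p,Rm,o=cur();print(p,o["width"],o["ft_force"],o["moment"])
d=snap("wrist","w7");print(proj(d,[p+Rm@[13,125,0],p+Rm@[0,0,0],p+Rm@[13,143,32],p+Rm@[13,143,-32]]).round(0))
plan(p,Rm,[(hk(-125,0,149),HT,7,0)])
```

```text
[532.53451224 -62.64781591 356.34439794] 7.737800146233586 [ 0.88278273 -0.50361631 -2.17931685] [-0.12660488  0.11764713 -0.03392781]
[[624. 304.]
 [322. 318.]
 [652. 373.]
 [684. 229.]]
# [528.1 118.1 252.1] rows 7 mm/row 29.8 deg/row 3.63
CALL
 g0 [1.49, 1.61, -2.02] [-0.013, 0.003, 0.062]
 g0 [1.59, 1.54, -2.0] [-0.013, 0.003, 0.062]
 g0 [1.69, 1.46, -1.97] [-0.013, 0.003, 0.062]
 g0 [1.79, 1.38, -1.95] [-0.013, 0.003, 0.062]
 g0 [1.87, 1.29, -1.92] [-0.013, 0.003, 0.062]
CALL
 g0 [1.96, 1.2, -1.91] [-0.013, 0.003, 0.062]
 g0 [2.03, 1.1, -1.88] [-0.013, 0.003, 0.062]
 g0 [0, 0, 0] 0
 g0 [0, 0, 0] 0
 g0 [0, 0, 0] 0
```

View pics/w7.png

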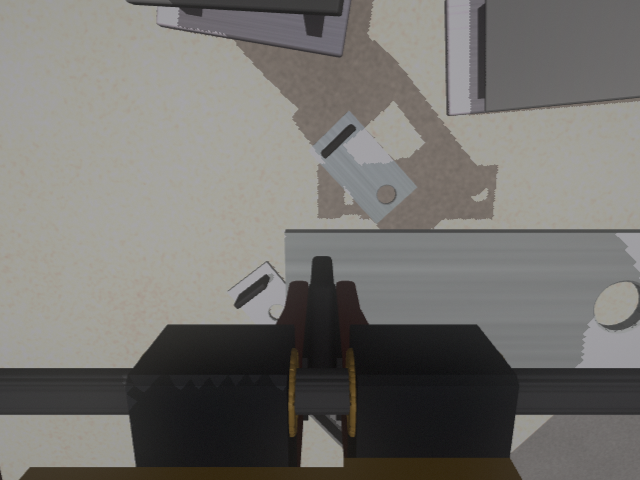

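The held lid and its hole at about (618,305) are visible. I'll measure the lid's plane, edges and hole in the tool frame.

```bash
cat > held.py <<'E'
from h import *
import sys
def held(f,p,Rm,L,top=13):
    d=np.load(f+".npz");w=cloud(d);q=(w-p)@Rm  # tool coords
    m=(abs(q[...,0]-top)<9)&(q[...,1]>8)&(q[...,1]<L+25)&(abs(q[...,2])<40)
    c,n,e,k=plane(q[m]);n=n*np.sign(-n[0]);print("plate in tool: at TCP axis x=%.2f"%(c[0]-(n[1]*(-c[1])+n[2]*(-c[2]))/n[0]),"n",n.round(4),e.round(2),k)
    h=(q-c)@n;m=(abs(h)<2.5)&(q[...,1]>20)&(q[...,1]<L+25)&(abs(q[...,2])<45)
    z=q[m&(q[...,1]<L-15)];print("edge z (upper)",np.percentile(z[:,2],[.5,99.5]).round(1))
    us=np.argwhere(m)[:,1]
    # hole border by low pixels
    low=(h<-6)&(q[...,2]>-16)&(q[...,2]<18);v,u=np.nonzero(low)
    A,t=ext(d);pl=[]
    o=-A.T@t;oc=(o-p)@Rm
    rr=(np.stack([u,v,np.ones(len(u))],1)@np.linalg.inv(d["mtx"]).T)@A@Rm
    s=((c-oc)@n)/(rr@n);X=oc+rr*s[:,None]
    k=np.hypot(X[:,1]-L,X[:,2])<14;X=X[k];print("hole pix",k.sum(),"u max",u[k].max(),"y",np.percentile(X[:,1],[.3,99.7]).round(2),"z",np.percentile(X[:,2],[.3,99.7]).round(2),"mean",X.mean(0).round(2),"z at widest",X[abs(X[:,1]-np.median(X[:,1]))<2][:,2].min().round(1),X[abs(X[:,1]-np.median(X[:,1]))<2][:,2].max().round(1))
if __name__=="__main__":
    p,Rm,o=cur();held(sys.argv[1],p,Rm,float(sys.argv[2]))
E
python3 held.py w7 125
```

```text
plate in tool: at TCP axis x=13.49 n [-1.0e+00  1.5e-03  2.0e-04] 0.6 31327
edge z (upper) [-31.   28.5]
hole pix 22 u max 639 y [122.46 132.01] z [-7.48 10.12] mean [ 13.69 128.47   4.  ] z at widest -7.8 6.5
```

```bash
sed -i 's/low=(h<-6)&.*;v,u/low=(h<-6);v,u/' held.py; python3 held.py w7 125
```

```text
plate in tool: at TCP axis x=13.49 n [-1.0e+00  1.5e-03  2.0e-04] 0.6 31327
edge z (upper) [-31.   28.5]
hole pix 1477 u max 639 y [113.85 131.35] z [-9.97  8.79] mean [ 13.68 122.59  -0.56] z at widest -10.0 10.2
```

Hole in the tool frame: y=124.85, z=+0.95, with the underside at x=19.5. Now to the pre-pose above the pin.

>>> apply_moves(
  increments=[
    {"gripper": 0, "delta_pos": [1.49, 1.6, -2.03], "dr": [-0.013, 0.003, 0.062]},
    {"gripper": 0, "delta_pos": [1.59, 1.54, -2.03], "dr": [-0.013, 0.003, 0.062]},
    {"gripper": 0, "delta_pos": [1.69, 1.46, -1.99], "dr": [-0.013, 0.003, 0.062]},
    {"gripper": 0, "delta_pos": [1.79, 1.38, -1.96], "dr": [-0.013, 0.003, 0.062]},
    {"gripper": 0, "delta_pos": [1.87, 1.29, -1.93], "dr": [-0.013, 0.003, 0.062]},
  ],
)

```text
t: 8.78
ee_pos: [529.2, 66.3, 281.8]
orientation: [0.847, 1.344, -0.391]
ft_force: [0.2, 0.2, -2.6]
width: 8.3
```

>>> apply_moves(
  increments=[
    {"gripper": 0, "delta_pos": [1.96, 1.2, -1.91], "dr": [-0.013, 0.003, 0.062]},
    {"gripper": 0, "delta_pos": [2.03, 1.1, -1.88], "dr": [-0.013, 0.003, 0.062]},
    {"gripper": 0, "delta_pos": [0, 0, 0], "dr": [0, 0, 0]},
    {"gripper": 0, "delta_pos": [0, 0, 0], "dr": [0, 0, 0]},
    {"gripper": 0, "delta_pos": [0, 0, 0], "dr": [0, 0, 0]},
  ],
)

```text
t: 9.2
ee_pos: [529.1, 117.4, 253.3]
orientation: [0.903, 1.294, -0.275]
ft_force: [0.4, -1.0, -1.8]
width: 8.2
```

```bash
cat >> h.py <<'E'
def inhook(p,Rm):
    return HR.T@(p-HP),R.from_matrix(HT.T@Rm).as_rotvec()
E
python3 - <<'E'
from h import *
p,Rm,o=cur();print(p,inhook(p,Rm),o["qpos"].round(2))
d=snap("wrist","w8");s=snap("scene","s1")
print(proj(d,[HP,hk(0,0,88)]))
plan(p,Rm,[(hk(-124.85,.95,130),HT,2,0),(hk(-124.85,.95,110),HT,3,0)])
cv2.imwrite("pics/s1c.png",np.hstack([cv2.resize(s["img"][130:310,280:460],(400,400),interpolation=2),cv2.resize(d["img"][130:430,240:640],(400,300))[:300] if 0 else cv2.copyMakeBorder(d["img"][130:430,240:640],0,100,0,0,0)])[:,:,::-1])
E
```

```text
[529.10220298 117.4406748  253.31712878] (array([-124.29489098,   -1.12900721,  150.00027749]), array([ 0.00142367, -0.00057703, -0.00261866])) [ 0.04  0.16  2.03  0.47  0.69 -1.07]
[[495.55870966 227.16599489]
 [560.59108304 264.75525141]]
# [533.2 124.5 235. ] rows 2 mm/row 10.1 deg/row 0.08
# [539.2 130.5 216.8] rows 3 mm/row 6.7 deg/row 0.0
CALL
 g0 [1.0, -0.03, -0.1] [-0.001, 0.0, 0.001]
 g0 [1.0, -0.02, -0.11] [-0.001, 0.0, 0.001]
 g0 [0.67, -0.0, -0.0] 0
 g0 [0.66, -0.0, -0.0] 0
 g0 [0.67, -0.0, -0.0] 0
```

View pics/s1c.png

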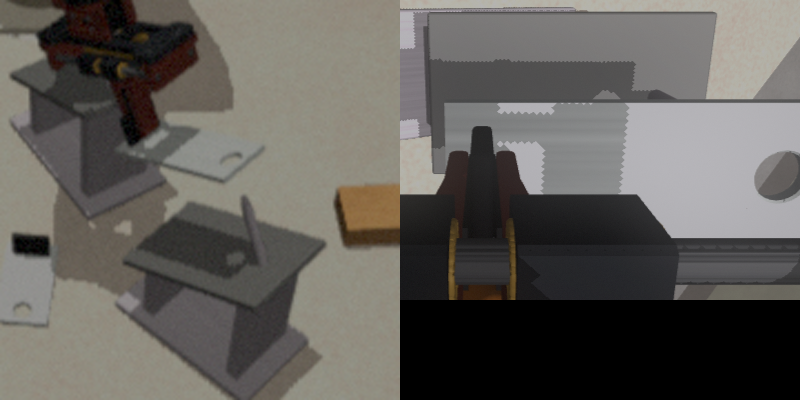

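The hole at (232,157) lies on the extension of the pin (262,262)→(245,198), so it is aligned. I'll descend to just above the tip and check.

>>> apply_moves(
  increments=[
    {"gripper": 0, "delta_pos": [1.0, -0.03, -0.1], "dr": [-0.001, 0, 0.001]},
    {"gripper": 0, "delta_pos": [1.0, -0.03, -0.1], "dr": [-0.001, 0, 0.001]},
    {"gripper": 0, "delta_pos": [1.0, 0, 0], "dr": [0, 0, 0]},
    {"gripper": 0, "delta_pos": [0.8, 0, 0], "dr": [0, 0, 0]},
    {"gripper": 0, "delta_pos": [0, 0, 0], "dr": [0, 0, 0]},
  ],
)

```text
t: 9.72
ee_pos: [537.2, 131.6, 215.9]
orientation: [0.901, 1.297, -0.272]
ft_force: [-0.6, -1.0, -2.6]
width: 7.6
```

>>> apply_moves(
  increments=[
    {"gripper": 0, "delta_pos": [0, 0, 0], "dr": [0, 0, 0]},
    {"gripper": 0, "delta_pos": [0, 0, 0], "dr": [0, 0, 0]},
    {"gripper": 0, "delta_pos": [0, 0, 0], "dr": [0, 0, 0]},
    {"gripper": 0, "delta_pos": [0, 0, 0], "dr": [0, 0, 0]},
    {"gripper": 0, "delta_pos": [0, 0, 0], "dr": [0, 0, 0]},
  ],
)

```text
t: 10.13
ee_pos: [538.0, 131.1, 218.6]
orientation: [0.902, 1.293, -0.27]
ft_force: [-0.0, -0.2, -2.2]
width: 7.8
```

Run:
```python
from h import *
p,Rm,o=cur();print(p,inhook(p,Rm),o["ft_force"])
d=snap("wrist","w9")
plan(p,Rm,[(hk(-124.85,.95,60),HT,5,0),(hk(-124.85,.95,22),HT,5,0)])
w=cloud(d);q=(w-HP)@HR
# pin axis seen through / beside the hole, and hole rim in hook frame
m=(np.hypot(q[...,0],q[...,1])<12)&(q[...,2]>60)&(q[...,2]<105);print(m.sum())
cv2.imwrite("pics/w9c.png",cv2.resize(d["img"][200:380,460:640],(540,540),interpolation=2)[:,:,::-1]);print(proj(d,[hk(0,0,88),hk(0,0,72)]))
```

```text
[538.00700589 131.11732022 218.58034704] (array([-124.49692274,    2.20895723,  111.76668851]), array([-0.00173855,  0.00032215,  0.00057922])) [-0.03095421 -0.22165042 -2.20361973]
# [554.1 145.5 171.5] rows 5 mm/row 10.4 deg/row 0.0
# [565.4 156.9 137.1] rows 5 mm/row 7.6 deg/row 0.0
CALL
 g0 [1.04, -0.01, 0.03] 0
 g0 [1.03, -0.01, 0.02] 0
 g0 [1.04, -0.0, 0.03] 0
 g0 [1.03, -0.01, 0.02] 0
 g0 [1.04, -0.01, 0.03] 0
CALL
 g0 [0.76, -0.0, -0.0] 0
 g0 [0.76, -0.0, -0.0] 0
 g0 [0.76, -0.0, -0.0] 0
 g0 [0.76, -0.0, -0.0] 0
 g0 [0.76, -0.0, -0.0] 0
850
[[605.3584524  299.36889397]
 [584.00613019 286.46344994]]
```

View pics/w9c.png

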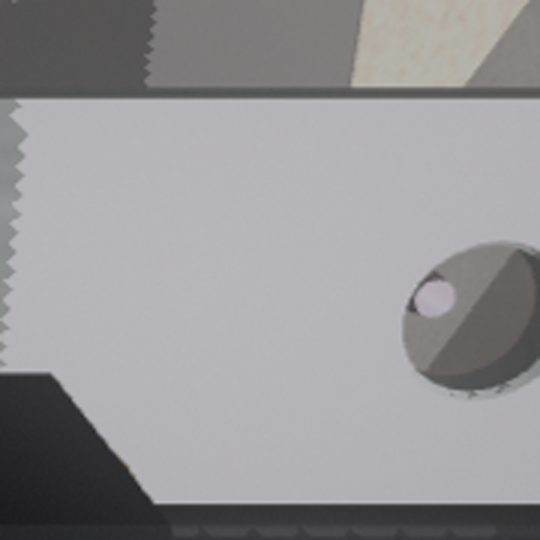

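The pin tip at (605,299) is exactly where the model predicts it. I'll thread on and descend.

>>> apply_moves(
  increments=[
    {"gripper": 0, "delta_pos": [1.0, -0.01, 0.03], "dr": [0, 0, 0]},
    {"gripper": 0, "delta_pos": [1.0, -0.01, 0.03], "dr": [0, 0, 0]},
    {"gripper": 0, "delta_pos": [1.0, -0.01, 0.03], "dr": [0, 0, 0]},
    {"gripper": 0, "delta_pos": [1.0, 0, 0.03], "dr": [0, 0, 0]},
    {"gripper": 0, "delta_pos": [1.0, 0, 0], "dr": [0, 0, 0]},
  ],
)

```text
t: 10.6
ee_pos: [553.5, 145.4, 171.2]
orientation: [0.902, 1.295, -0.271]
ft_force: [-0.0, 0.1, -2.2]
width: 7.8
```

>>> apply_moves(
  increments=[
    {"gripper": 0, "delta_pos": [0.9, 0, 0], "dr": [0, 0, 0]},
    {"gripper": 0, "delta_pos": [0.9, 0, 0], "dr": [0, 0, 0]},
    {"gripper": 0, "delta_pos": [0.8, 0, 0], "dr": [0, 0, 0]},
    {"gripper": 0, "delta_pos": [0, 0, 0], "dr": [0, 0, 0]},
    {"gripper": 0, "delta_pos": [0, 0, 0], "dr": [0, 0, 0]},
  ],
)

```text
t: 11.02
ee_pos: [560.9, 153.1, 148.5]
orientation: [0.902, 1.295, -0.271]
ft_force: [0.2, 0.2, -3.0]
width: 8.0
```

Run:
```python
from h import *
p,Rm,o=cur();print(inhook(p,Rm),HR.T@o["ft_force"],o["width"])
```

```text
(array([-125.31758206,    1.46092916,   34.84032272]), array([-0.00151458,  0.0015853 , -0.00078354])) [-1.0078289   0.05125341 -2.83554062] 7.950018868678254
```

>>> apply_moves(
  increments=[
    {"gripper": 0, "delta_pos": [0.5, 0.02, 0.03], "dr": [0, 0, 0]},
    {"gripper": 0, "delta_pos": [0.5, 0.02, 0.02], "dr": [0, 0, 0]},
    {"gripper": 0, "delta_pos": [0.3, 0, 0], "dr": [0, 0, 0]},
    {"gripper": 0, "delta_pos": [0, 0, 0], "dr": [0, 0, 0]},
    {"gripper": 0, "delta_pos": [0, 0, 0], "dr": [0, 0, 0]},
  ],
)

```text
t: 11.43
ee_pos: [565.6, 156.8, 137.4]
orientation: [0.902, 1.294, -0.271]
ft_force: [-0.2, 0.2, -2.0]
width: 7.9
```

>>> apply_moves(
  increments=[
    {"gripper": 0, "delta_pos": [0.1, 0, 0], "dr": [0, 0, 0]},
    {"gripper": 0, "delta_pos": [0, 0, 0], "dr": [0, 0, 0]},
    {"gripper": 0, "delta_pos": [0.1, 0, 0], "dr": [0, 0, 0]},
    {"gripper": 0, "delta_pos": [0, 0, 0], "dr": [0, 0, 0]},
    {"gripper": 0, "delta_pos": [0, 0, 0], "dr": [0, 0, 0]},
  ],
)

```text
t: 11.85
ee_pos: [566.2, 157.3, 135.8]
orientation: [0.902, 1.294, -0.271]
ft_force: [0.2, 0.3, -2.7]
width: 8.3
```

Run:
```python
from h import *
p,Rm,o=cur();print(inhook(p,Rm),HR.T@o["ft_force"],o["width"],o["moment"])
```

```text
(array([-124.61190423,    0.69847835,   20.43426932]), array([-1.56004424e-03,  7.36545908e-04,  9.43124886e-05])) [-0.844791    0.06070948 -2.5561859 ] 8.347983520395102 [-0.32151009  0.38135751 -0.00335369]
```

>>> apply_moves(
  increments=[
    {"gripper": 0, "delta_pos": [0.1, 0, 0], "dr": [0, 0, 0]},
    {"gripper": 0, "delta_pos": [0, 0, 0], "dr": [0, 0, 0]},
    {"gripper": 0, "delta_pos": [0, 0, 0], "dr": [0, 0, 0]},
    {"gripper": 0, "delta_pos": [0, 0, 0], "dr": [0, 0, 0]},
    {"gripper": 0, "delta_pos": [0, 0, 0], "dr": [0, 0, 0]},
  ],
)

```text
t: 12.27
ee_pos: [566.5, 157.6, 134.8]
orientation: [0.902, 1.294, -0.271]
ft_force: [0.2, -0.2, -2.2]
width: 7.8
```

```bash
cat > st.py <<'E'
from h import *
p,Rm,o=cur();a,b=inhook(p,Rm);print(o["t"],a.round(2),b.round(4),"F",(HR.T@o["ft_force"]).round(2),o["width"].round(2),"M",(HR.T@o["moment"]).round(2))
E
python3 st.py
```

```text
Traceback (most recent call last):
  File "st.py", line 2, in <module>
    p,Rm,o=cur();a,b=inhook(p,Rm);print(o["t"],a.round(2),b.round(4),"F",(HR.T@o["ft_force"]).round(2),o["width"].round(2),"M",(HR.T@o["moment"]).round(2))
                                                                                                       ^^^^^^^^^^^^^^^^
AttributeError: 'float' object has no attribute 'round'
```

>>> apply_moves(
  increments=[
    {"gripper": 0, "delta_pos": [0.08, 0, 0], "dr": [0, 0, 0]},
    {"gripper": 0, "delta_pos": [0, 0, 0], "dr": [0, 0, 0]},
    {"gripper": 0, "delta_pos": [0, 0, 0], "dr": [0, 0, 0]},
    {"gripper": 0, "delta_pos": [0, 0, 0], "dr": [0, 0, 0]},
    {"gripper": 0, "delta_pos": [0, 0, 0], "dr": [0, 0, 0]},
  ],
)

```text
t: 12.68
ee_pos: [566.7, 157.8, 134.4]
orientation: [0.902, 1.294, -0.271]
ft_force: [-4.3, -3.4, 5.8]
width: 7.8
```

```bash
python3 st.py
```

```text
Traceback (most recent call last):
  File "st.py", line 2, in <module>
    p,Rm,o=cur();a,b=inhook(p,Rm);print(o["t"],a.round(2),b.round(4),"F",(HR.T@o["ft_force"]).round(2),o["width"].round(2),"M",(HR.T@o["moment"]).round(2))
                                                                                                       ^^^^^^^^^^^^^^^^
AttributeError: 'float' object has no attribute 'round'
```

Contact force has risen to about 8 N along the normal, so the lid is flat. I'll release and retreat along the tool axis.

>>> apply_moves(
  increments=[
    {"gripper": 0, "delta_pos": [0.02, 0, 0], "dr": [0, 0, 0]},
    {"gripper": 0, "delta_pos": [0, 0, 0], "dr": [0, 0, 0]},
    {"gripper": 10, "delta_pos": [0, 0, 0], "dr": [0, 0, 0]},
    {"gripper": 14, "delta_pos": [0, 0, 0], "dr": [0, 0, 0]},
    {"gripper": 30, "delta_pos": [0, 0, 0], "dr": [0, 0, 0]},
  ],
)

```text
t: 13.1
ee_pos: [567.2, 158.0, 134.0]
orientation: [0.902, 1.293, -0.271]
ft_force: [0.6, 0.1, 0.5]
width: 16.0
```

>>> apply_moves(
  increments=[
    {"gripper": 30, "delta_pos": [0, 0, 0], "dr": [0, 0, 0]},
    {"gripper": 30, "delta_pos": [0, 0, 0], "dr": [0, 0, 0]},
    {"gripper": 30, "delta_pos": [-1.0, 0, 0], "dr": [0, 0, 0]},
    {"gripper": 30, "delta_pos": [-2, 0, 0], "dr": [0, 0, 0]},
    {"gripper": 30, "delta_pos": [-4, 0, 0], "dr": [0, 0, 0]},
  ],
)

```text
t: 13.52
ee_pos: [544.2, 136.9, 195.2]
orientation: [0.901, 1.3, -0.274]
ft_force: [0.0, -0.7, -0.2]
width: 26.5
```

>>> apply_moves(
  increments=[
    {"gripper": 55, "delta_pos": [-4, 0, 0], "dr": [0, 0, 0]},
    {"gripper": 55, "delta_pos": [-4, 0, 0], "dr": [0, 0, 0]},
    {"gripper": 55, "delta_pos": [0, 0, 0], "dr": [0, 0, 0]},
    {"gripper": 55, "delta_pos": [0, 0, 0], "dr": [0, 0, 0]},
    {"gripper": 55, "delta_pos": [0, 0, 0], "dr": [0, 0, 0]},
  ],
)

```text
t: 13.93
ee_pos: [521.9, 112.7, 270.0]
orientation: [0.902, 1.293, -0.271]
ft_force: [-0.2, 0.6, -1.0]
width: 48.1
```

```bash
sed -i 's/o\["width"\].round(2)/o["width"]/' st.py; python3 st.py
cat > onhook.py <<'E'
from h import *
import sys
def onhook(f,lo,hi,name=""):
    d=np.load(f+".npz");q=(cloud(d)-HP)@HR
    K=(abs(q[...,1])<45)&(q[...,0]>-150)&(q[...,0]<30)
    m=K&(q[...,2]>lo)&(q[...,2]<hi);c,n,e,k=plane(q[m])
    print(name,"top face z at centre",c.round(2),"tilt",np.arccos(min(1,n[2])).round(4),"n",n.round(4),k)
    h=(q-c)@n
    for b in range(1): 
        bar=q[K&(h>28)&(h<38)&(q[...,0]<-25)]
        if len(bar): 
            n_,lab=cv2.partition if 0 else (0,0)
            print("  bars x:",np.histogram(bar[:,0],bins=np.arange(-140,-20,4)))
    pl=q[m];(cx,cy),(a,b),g=cv2.minAreaRect(pl[abs((pl-c)@n)<2][:,:2].astype(np.float32));print("  rect",round(cx,1),round(cy,1),round(a,1),round(b,1),round(g,2))
E
python3 - <<'E'
from h import *
from onhook import onhook
d=snap("wrist","w10");onhook("w10",3.5,9)
cv2.imwrite("pics/w10s.png",d["img"][:,:,::-1])
p,Rm,o=cur()
print(inhook(p,Rm))
M=down(-6.7)
plan(p,Rm,[((508.5,-8,200),M,9,55)])
E
```

```text
13.9333 [-124.84    0.65  168.7 ] [-0.0015  0.0001  0.0003] F [-0.21  0.56 -0.98] 48.103657491135834 M [-0.02  0.21  0.05]
 top face z at centre [-61.23   0.64   5.4 ] tilt 0.0003 n [3.e-04 1.e-04 1.e+00] 15736
  bars x: (array([  0,   0, 127, 395, 262,   0,   0,   0,   0,   0,   0,   0,   0,
         0,   0,   0,   0,   0,   0,   0,   0,   0,   0,   0,   0,   0,
         0,   0,   0]), array([-140, -136, -132, -128, -124, -120, -116, -112, -108, -104, -100,
        -96,  -92,  -88,  -84,  -80,  -76,  -72,  -68,  -64,  -60,  -56,
        -52,  -48,  -44,  -40,  -36,  -32,  -28,  -24]))
  rect -60.9 -0.7 158.4 64.4 0.09
(array([-125.31553129,    1.02487468,  167.88069421]), array([-0.00123965,  0.00152118, -0.0009776 ]))
# [508.5  -8.  200. ] rows 9 mm/row 15.5 deg/row 6.36
CALL
 g55 [0.25, -1.28, 0.84] [0.099, -0.022, -0.045]
 g55 [0.33, -1.18, 0.96] [0.099, -0.022, -0.045]
 g55 [0.39, -1.06, 1.07] [0.099, -0.022, -0.045]
 g55 [0.47, -0.94, 1.15] [0.099, -0.022, -0.045]
 g55 [0.53, -0.79, 1.22] [0.099, -0.022, -0.045]
CALL
 g55 [0.59, -0.64, 1.29] [0.099, -0.022, -0.045]
 g55 [0.65, -0.49, 1.33] [0.099, -0.022, -0.045]
 g55 [0.7, -0.32, 1.35] [0.099, -0.022, -0.045]
 g55 [0.73, -0.16, 1.36] [0.099, -0.022, -0.045]
 g55 [0, 0, 0] 0
```

View pics/w10s.png

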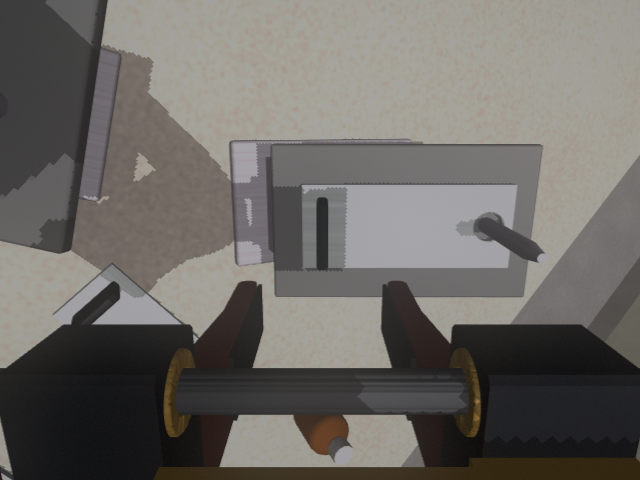

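The long lid sits at hook (-60.9,-0.7) with tilt 0.0003. Before grasping the middle lid I need the gripper body's clearance from stand B, whose board corner is nearby.

Run:
```python
from h import *
from lids import lid
lid("w10",(555,-10),118,80)
P=[]
for f in("w1","w4","w7","w10"):
    d=np.load(f+".npz");w=cloud(d);m=(w[...,2]>60)&(w[...,2]<240)&(w[...,0]>250)&(w[...,0]<470)&(w[...,1]>-60)&(w[...,1]<170)&(np.hypot(w[...,0]-350,w[...,1]-60)<160)
    q=w[m]
    if f in("w7",):continue
    P.append(q);print(f,m.sum())
    D=down(-6.7)
    for lean in(0,10,20):
      for sh in(0,-10):
        Rt=D@R.from_rotvec([0,np.radians(lean),0]).as_matrix()
        for s in(1,):
            tcp=np.array([508.6,-8,0])+D@[0,0,0]+np.array([0,sh,18.])
            t=(q-tcp)@Rt
            k=(abs(t[:,1])<95)&(t[:,0]<-66)&(t[:,0]>-260);t=t[k]
            print("  lean",lean,"sh",sh,"min |z| near body",(np.abs(t[:,2]).min().round(1),t[np.abs(t[:,2]).argmin()].round(0)) if len(t) else None,"tool x dir",Rt[:,0].round(2))
```

```text
w10 (555, -10) bench -0.77 plate z 5.22 bar top z 38.8 bar [508.8  -3.8] rect [536.9 -11.6  64.8  87.9]
  hole [500.9  15.4] dist 20.8 az bar-hole 112.51 az rect 83.16 holepix 1 bar from centre 18.0
w1 23070
  lean 0 sh 0 min |z| near body (np.float64(37.5), array([-151.,  -94.,  -38.])) tool x dir [ 0.  0. -1.]
  lean 0 sh -10 min |z| near body (np.float64(49.5), array([-153.,  -94.,  -49.])) tool x dir [ 0.  0. -1.]
  lean 10 sh 0 min |z| near body (np.float64(63.1), array([-142.,  -94.,  -63.])) tool x dir [ 0.02  0.17 -0.98]
  lean 10 sh -10 min |z| near body (np.float64(75.2), array([-142.,  -94.,  -75.])) tool x dir [ 0.02  0.17 -0.98]
  lean 20 sh 0 min |z| near body (np.float64(86.7), array([-129.,  -94.,  -87.])) tool x dir [ 0.04  0.34 -0.94]
  lean 20 sh -10 min |z| near body (np.float64(98.7), array([-127.,  -94.,  -99.])) tool x dir [ 0.04  0.34 -0.94]
w4 18765
  lean 0 sh 0 min |z| near body (np.float64(37.2), array([-146.,  -95.,  -37.])) tool x dir [ 0.  0. -1.]
  lean 0 sh -10 min |z| near body (np.float64(47.8), array([-147.,  -95.,  -48.])) tool x dir [ 0.  0. -1.]
[... 434 characters left out ...]
[ 0.04  0.34 -0.94]
w10 22122
  lean 0 sh 0 min |z| near body (np.float64(41.5), array([-154.,  -90.,  -41.])) tool x dir [ 0.  0. -1.]
  lean 0 sh -10 min |z| near body (np.float64(51.4), array([-154.,  -91.,  -51.])) tool x dir [ 0.  0. -1.]
  lean 10 sh 0 min |z| near body (np.float64(67.6), array([-144.,  -90.,  -68.])) tool x dir [ 0.02  0.17 -0.98]
  lean 10 sh -10 min |z| near body (np.float64(77.4), array([-143.,  -91.,  -77.])) tool x dir [ 0.02  0.17 -0.98]
  lean 20 sh 0 min |z| near body (np.float64(91.6), array([-130.,  -90.,  -92.])) tool x dir [ 0.04  0.34 -0.94]
  lean 20 sh -10 min |z| near body (np.float64(101.0), array([-127.,  -91., -101.])) tool x dir [ 0.04  0.34 -0.94]
```

Upright would almost touch B's corner, so I'll grasp with a 10 mm shift along the bar and a 6° lean away.

Run:
```python
from h import *
p,Rm,o=cur()
D=down(-6.7)@R.from_rotvec([0,np.radians(6),0]).as_matrix()
plan(p,Rm,[((507.4,-18,280),D,9,55),((507.4,-18,130),D,5,55)])
```

```text
# [507.4 -18.  280. ] rows 9 mm/row 14.7 deg/row 6.26
# [507.4 -18.  130. ] rows 5 mm/row 30.0 deg/row 0.06
CALL
 g55 [-0.59, -0.99, 0.91] [0.101, -0.011, -0.04]
 g55 [-0.55, -0.91, 1.02] [0.101, -0.011, -0.04]
 g55 [-0.5, -0.82, 1.1] [0.101, -0.011, -0.04]
 g55 [-0.45, -0.73, 1.2] [0.101, -0.011, -0.04]
 g55 [-0.41, -0.62, 1.26] [0.101, -0.011, -0.04]
CALL
 g55 [-0.38, -0.51, 1.33] [0.101, -0.011, -0.04]
 g55 [-0.35, -0.38, 1.37] [0.101, -0.011, -0.04]
 g55 [-0.31, -0.25, 1.41] [0.101, -0.011, -0.04]
 g55 [-0.29, -0.13, 1.44] [0.101, -0.011, -0.04]
 g55 [2.98, 0.01, 0.32] [0.0, -0.0, 0.001]
CALL
 g55 [2.98, 0.01, 0.31] [0.0, -0.0, 0.001]
 g55 [2.99, 0.0, 0.32] [0.0, -0.0, 0.001]
 g55 [2.98, 0.01, 0.31] [0.0, -0.0, 0.001]
 g55 [2.98, -0.01, 0.32] [0.0, -0.0, 0.001]
 g55 [0, 0, 0] 0
```

>>> apply_moves(
  increments=[
    {"gripper": 55, "delta_pos": [-0.6, -1.0, 0.9], "dr": [0.101, -0.011, -0.04]},
    {"gripper": 55, "delta_pos": [-0.55, -0.9, 1.0], "dr": [0.101, -0.011, -0.04]},
    {"gripper": 55, "delta_pos": [-0.5, -0.8, 1.1], "dr": [0.101, -0.011, -0.04]},
    {"gripper": 55, "delta_pos": [-0.45, -0.7, 1.2], "dr": [0.101, -0.011, -0.04]},
    {"gripper": 55, "delta_pos": [-0.4, -0.6, 1.3], "dr": [0.101, -0.011, -0.04]},
  ],
)

```text
t: 14.4
ee_pos: [514.0, 40.2, 274.1]
orientation: [1.179, 1.29, -0.807]
ft_force: [-0.0, 0.6, -0.2]
width: 48.5
```

>>> apply_moves(
  increments=[
    {"gripper": 55, "delta_pos": [-0.4, -0.5, 1.3], "dr": [0.101, -0.011, -0.04]},
    {"gripper": 55, "delta_pos": [-0.35, -0.4, 1.4], "dr": [0.101, -0.011, -0.04]},
    {"gripper": 55, "delta_pos": [-0.3, -0.25, 1.4], "dr": [0.101, -0.011, -0.04]},
    {"gripper": 55, "delta_pos": [-0.3, -0.13, 1.4], "dr": [0.101, -0.011, -0.04]},
    {"gripper": 55, "delta_pos": [0, 0, 0], "dr": [0, 0, 0]},
  ],
)

```text
t: 14.82
ee_pos: [508.9, -18.5, 279.4]
orientation: [1.375, 1.228, -1.245]
ft_force: [0.6, 0.2, -0.8]
width: 48.5
```

>>> apply_moves(
  increments=[
    {"gripper": 55, "delta_pos": [2.5, 0, 0.3], "dr": [0, 0, 0]},
    {"gripper": 55, "delta_pos": [2.5, 0, 0.3], "dr": [0, 0, 0]},
    {"gripper": 55, "delta_pos": [2.5, 0, 0.3], "dr": [0, 0, 0]},
    {"gripper": 55, "delta_pos": [0, 0, 0], "dr": [0, 0, 0]},
    {"gripper": 55, "delta_pos": [0, 0, 0], "dr": [0, 0, 0]},
  ],
)

```text
t: 15.23
ee_pos: [506.7, -17.6, 203.8]
orientation: [1.372, 1.233, -1.24]
ft_force: [0.5, 0.4, 0.1]
width: 48.4
```

>>> apply_moves(
  increments=[
    {"gripper": 55, "delta_pos": [0, 0, 0], "dr": [0, 0, 0]},
    {"gripper": 55, "delta_pos": [0, 0, 0], "dr": [0, 0, 0]},
    {"gripper": 55, "delta_pos": [0, 0, 0], "dr": [0, 0, 0]},
    {"gripper": 55, "delta_pos": [0, 0, 0], "dr": [0, 0, 0]},
    {"gripper": 55, "delta_pos": [0, 0, 0], "dr": [0, 0, 0]},
  ],
)

```text
t: 15.65
ee_pos: [508.5, -18.5, 206.4]
orientation: [1.375, 1.227, -1.238]
ft_force: [0.5, -0.5, -0.2]
width: 48.2
```

```bash
cat > bar.py <<'E'
from h import *
import sys
f,x,y=sys.argv[1],float(sys.argv[2]),float(sys.argv[3])
p,Rm,o=cur();d=snap("wrist",f);w=cloud(d);print("TCP",p.round(1),"x axis",Rm[:,0].round(4),"az",np.degrees(np.arctan2(Rm[1,1],Rm[0,1])).round(2),o["qpos"].round(2))
m=(w[...,2]>36)&(w[...,2]<43)&(np.hypot(w[...,0]-x,w[...,1]-y)<32)
r=cv2.minAreaRect(w[m][:,:2].astype(np.float32));print("bar",np.round(r[0],1),np.round(r[1],1),round(r[2],2),"top",np.median(w[m][:,2]).round(2),m.sum())
E
python3 bar.py w11 508.6 -8
python3 - <<'E'
from h import *
p,Rm,o=cur()
D=down(-6.7)@R.from_rotvec([0,np.radians(6),0]).as_matrix()
plan(p,Rm,[((507.4,-18,19),D,5,55)])
E
```

```text
TCP [508.5 -18.5 206.4] x axis [ 0.0114  0.105  -0.9944] az -6.57 [-0.12  0.29  1.91  0.13  0.95 -0.08]
bar [508.4  -8.1] [45.8  7.8] 83.47 top 38.95 640
# [507.4 -18.   19. ] rows 5 mm/row 37.4 deg/row 0.0
CALL
 g55 [3.72, -0.02, 0.39] 0
 g55 [3.73, -0.01, 0.39] 0
 g55 [3.72, -0.02, 0.39] 0
 g55 [3.73, -0.01, 0.38] 0
 g55 [3.72, -0.02, 0.39] 0
```

>>> apply_moves(
  increments=[
    {"gripper": 55, "delta_pos": [3.7, -0.02, 0.39], "dr": [0, 0, 0]},
    {"gripper": 55, "delta_pos": [3.7, -0.02, 0.39], "dr": [0, 0, 0]},
    {"gripper": 55, "delta_pos": [3.7, -0.02, 0.39], "dr": [0, 0, 0]},
    {"gripper": 55, "delta_pos": [3.7, -0.02, 0.39], "dr": [0, 0, 0]},
    {"gripper": 55, "delta_pos": [2.0, 0, 0.2], "dr": [0, 0, 0]},
  ],
)

```text
t: 16.12
ee_pos: [505.2, -18.0, 33.6]
orientation: [1.373, 1.23, -1.242]
ft_force: [-1.2, 0.3, -0.3]
width: 48.0
```

>>> apply_moves(
  increments=[
    {"gripper": 55, "delta_pos": [1.75, 0, 0.18], "dr": [0, 0, 0]},
    {"gripper": 55, "delta_pos": [0, 0, 0], "dr": [0, 0, 0]},
    {"gripper": 55, "delta_pos": [0, 0, 0], "dr": [0, 0, 0]},
    {"gripper": 55, "delta_pos": [0, 0, 0], "dr": [0, 0, 0]},
    {"gripper": 55, "delta_pos": [0, 0, 0], "dr": [0, 0, 0]},
  ],
)

```text
t: 16.53
ee_pos: [507.7, -18.1, 20.3]
orientation: [1.375, 1.226, -1.237]
ft_force: [0.5, -0.5, 0.4]
width: 48.4
```

```bash
python3 bar.py w12 508.5 -8
```

```text
TCP [507.7 -18.1  20.3] x axis [ 0.0118  0.105  -0.9944] az -6.58 [-0.12  0.61  1.99  0.2   0.56 -0.18]
bar [508.6  -7.5] [45.3 63.8] 79.78 top 39.16 3719
```

Close on the bar, then lift and measure the held lid.

>>> apply_moves(
  increments=[
    {"gripper": 0, "delta_pos": [0.1, 0, 0], "dr": [0, 0, 0]},
    {"gripper": 0, "delta_pos": [0, 0, 0], "dr": [0, 0, 0]},
    {"gripper": 0, "delta_pos": [0, 0, 0], "dr": [0, 0, 0]},
    {"gripper": 0, "delta_pos": [0, 0, 0], "dr": [0, 0, 0]},
    {"gripper": 0, "delta_pos": [0, 0, 0], "dr": [0, 0, 0]},
  ],
)

```text
t: 17.0
ee_pos: [506.9, -17.9, 18.2]
orientation: [1.375, 1.228, -1.239]
ft_force: [0.8, 0.6, 0.4]
width: 18.0
```

>>> apply_moves(
  increments=[
    {"gripper": 0, "delta_pos": [0, 0, 0], "dr": [0, 0, 0]},
    {"gripper": 0, "delta_pos": [0, 0, 0], "dr": [0, 0, 0]},
    {"gripper": 0, "delta_pos": [-1.5, 0, -0.15], "dr": [0, 0, 0]},
    {"gripper": 0, "delta_pos": [-3.5, 0, -0.37], "dr": [0, 0, 0]},
    {"gripper": 0, "delta_pos": [-3.5, 0, -0.37], "dr": [0, 0, 0]},
  ],
)

```text
t: 17.42
ee_pos: [505.4, -17.9, 103.1]
orientation: [1.373, 1.231, -1.243]
ft_force: [1.2, -0.2, -1.9]
width: 7.8
```

>>> apply_moves(
  increments=[
    {"gripper": 0, "delta_pos": [-3.5, 0, -0.37], "dr": [0, 0, 0]},
    {"gripper": 0, "delta_pos": [-3.5, 0, -0.37], "dr": [0, 0, 0]},
    {"gripper": 0, "delta_pos": [-3.5, 0, -0.37], "dr": [0, 0, 0]},
    {"gripper": 0, "delta_pos": [-3.5, 0, -0.37], "dr": [0, 0, 0]},
    {"gripper": 0, "delta_pos": [-3.5, 0, -0.37], "dr": [0, 0, 0]},
  ],
)

```text
t: 17.83
ee_pos: [506.7, -18.1, 281.1]
orientation: [1.374, 1.228, -1.239]
ft_force: [0.8, 0.9, -1.8]
width: 8.4
```

>>> apply_moves(
  increments=[
    {"gripper": 0, "delta_pos": [-3.5, 0, -0.37], "dr": [0, 0, 0]},
    {"gripper": 0, "delta_pos": [0, 0, 0], "dr": [0, 0, 0]},
    {"gripper": 0, "delta_pos": [0, 0, 0], "dr": [0, 0, 0]},
    {"gripper": 0, "delta_pos": [0, 0, 0], "dr": [0, 0, 0]},
    {"gripper": 0, "delta_pos": [0, 0, 0], "dr": [0, 0, 0]},
  ],
)

```text
t: 18.25
ee_pos: [506.3, -18.1, 312.7]
orientation: [1.373, 1.231, -1.242]
ft_force: [-1.0, -0.4, -1.9]
width: 7.9
```

```bash
cat > held.py <<'E'
from h import *
import sys
def held(f,L,top=13,tail=0):
    p,Rm,o=cur();d=snap("wrist",f);w=cloud(d);q=(w-p)@Rm
    print("TCP",p.round(1),"width",o["width"])
    m=(abs(q[...,0]-top)<9)&(q[...,1]>8)&(q[...,1]<L+20)&(abs(q[...,2]-8)<45)
    c,n,e,k=plane(q[m]);n=n*np.sign(-n[0]);x0=c[0]+(n[1]*c[1]+n[2]*c[2])/n[0]
    print("plate top at TCP axis x=%.2f"%x0,"n",n.round(4),"std",e.round(2),k)
    h=(q-c)@n;s=(abs(h)<2.5)&(q[...,1]>8)&(q[...,1]<L+25)&(abs(q[...,2]-8)<50)
    zz=q[s&(q[...,1]<L-14)];print("edges z",np.percentile(zz[:,2],[.5,99.5]).round(1),"far end y",np.percentile(q[s][:,1],99.8).round(1))
    e1=[]   # upper edge slope
    for y in np.arange(20,L+10,6):
        b=zz[abs(zz[:,1]-y)<3] if y<L-14 else q[s&(abs(q[...,1]-y)<3)]
        if len(b)>30:e1.append((y,np.percentile(b[:,2],1)))
    e1=np.array(e1);print("edge yaw rad",np.polyfit(*e1.T,1).round(4))
    v,u=np.nonzero(h<-5);A,t=ext(d);oc=(-A.T@t-p)@Rm
    rr=(np.stack([u,v,np.ones(len(u))],1)@np.linalg.inv(d["mtx"]).T)@A@Rm
    X=oc+rr*(((c-oc)@n)/(rr@n))[:,None]
    k=(abs(X[:,1]-L)<14)&(abs(X[:,2]-10)<26)&(X[:,1]<L+13)
    im=np.zeros(h.shape,np.uint8);im[v[k],u[k]]=1;nn,lab,st,_=cv2.connectedComponentsWithStats(im)
    j=1+np.argmax(st[1:,4]);k=k&(lab[v,u]==j);X=X[k]
    print("hole n",k.sum(),"y",np.percentile(X[:,1],[.3,99.7]).round(2),"z",np.percentile(X[:,2],[.3,99.7]).round(2),"-> centre y %.1f z %.1f (near rims +11)"%(np.percentile(X[:,1],.3)+11,np.percentile(X[:,2],.3)+11),"umax",u[k].max())
if __name__=="__main__": held(sys.argv[1],float(sys.argv[2]))
E
python3 held.py w13 85
```

```text
TCP [506.3 -18.1 312.7] width 7.93717109104293
plate top at TCP axis x=12.72 n [-0.9944  0.0011 -0.1056] std 0.62 25138
edges z [-40.1  11. ] far end y 102.4
edge yaw rad [ 9.00000e-04 -3.99024e+01]
hole n 1616 y [73.35 92.47] z [-15.83   0.55] -> centre y 84.4 z -4.8 (near rims +11) umax 549
```

```bash
sed -i 's/abs(X\[:,2\]-10)<26/abs(X[:,2]+4)<24/' held.py; python3 held.py w14 85
python3 - <<'E'
from h import *
p,Rm,o=cur()
Ln=R.from_rotvec([0,np.radians(6.06),0]).as_matrix()
RT=HT@Ln
# hole centre on top face in tool: 
hz=np.array([12.72-0.1062*(-8.2),84.4,-8.2]);print("hole top pt tool",hz)
h=Ln@hz;print("in lid-aligned tool frame",h) # x toward board, y upslope, z=-hook y
print("TCP hook for lid z=0:",-h[1],h[2],h[0]+6)
tc=lambda z:hk(-h[1],h[2],h[0]+6+z)
plan(p,Rm,[((545,40,350),down(20)@Ln,5,0),(tc(122),RT,7,0)])
E
```

```text
TCP [506.4 -18.1 312.6] width 7.791145167864185
plate top at TCP axis x=12.72 n [-9.944e-01  8.000e-04 -1.057e-01] std 0.62 25149
edges z [-40.1  11. ] far end y 102.3
edge yaw rad [ 2.00000e-04 -3.98943e+01]
hole n 1826 y [73.34 92.39] z [-19.13   0.54] -> centre y 84.3 z -8.1 (near rims +11) umax 549
hole top pt tool [13.59084 84.4     -8.2    ]
in lid-aligned tool frame [12.64921996 84.4        -9.58896065]
TCP hook for lid z=0: -84.4 -9.588960649216613 18.64921995908741
# [545.  40. 350.] rows 5 mm/row 15.8 deg/row 5.3
# [563.4 139.9 261.7] rows 7 mm/row 19.2 deg/row 5.07
CALL
 g0 [-0.61, 0.63, -1.32] [-0.092, -0.0, -0.009]
 g0 [-0.62, 0.73, -1.25] [-0.092, -0.0, -0.009]
 g0 [-0.63, 0.85, -1.18] [-0.092, -0.0, -0.009]
 g0 [-0.63, 0.94, -1.09] [-0.092, -0.0, -0.009]
 g0 [-0.64, 1.04, -1.01] [-0.092, -0.0, -0.009]
CALL
 g0 [1.39, 0.73, -1.11] [-0.068, 0.013, 0.055]
 g0 [1.44, 0.73, -1.04] [-0.068, 0.013, 0.055]
 g0 [1.49, 0.72, -0.97] [-0.068, 0.013, 0.055]
 g0 [1.55, 0.7, -0.91] [-0.068, 0.013, 0.055]
 g0 [1.59, 0.67, -0.84] [-0.068, 0.013, 0.055]
CALL
 g0 [1.64, 0.64, -0.77] [-0.068, 0.013, 0.055]
 g0 [1.69, 0.59, -0.71] [-0.068, 0.013, 0.055]
 g0 [0, 0, 0] 0
 g0 [0, 0, 0] 0
 g0 [0, 0, 0] 0
```

>>> apply_moves(
  increments=[
    {"gripper": 0, "delta_pos": [-0.6, 0.63, -1.32], "dr": [-0.092, 0, -0.009]},
    {"gripper": 0, "delta_pos": [-0.6, 0.73, -1.25], "dr": [-0.092, 0, -0.009]},
    {"gripper": 0, "delta_pos": [-0.63, 0.85, -1.18], "dr": [-0.092, 0, -0.009]},
    {"gripper": 0, "delta_pos": [-0.63, 0.94, -1.09], "dr": [-0.092, 0, -0.009]},
    {"gripper": 0, "delta_pos": [-0.64, 1.04, -1.01], "dr": [-0.092, 0, -0.009]},
  ],
)

```text
t: 18.77
ee_pos: [545.7, 40.5, 350.5]
orientation: [1.008, 1.445, -0.907]
ft_force: [0.4, -0.2, -1.2]
width: 7.5
```

>>> apply_moves(
  increments=[
    {"gripper": 0, "delta_pos": [1.4, 0.73, -1.11], "dr": [-0.068, 0.013, 0.055]},
    {"gripper": 0, "delta_pos": [1.45, 0.73, -1.04], "dr": [-0.068, 0.013, 0.055]},
    {"gripper": 0, "delta_pos": [1.5, 0.72, -0.97], "dr": [-0.068, 0.013, 0.055]},
    {"gripper": 0, "delta_pos": [1.55, 0.7, -0.91], "dr": [-0.068, 0.013, 0.055]},
    {"gripper": 0, "delta_pos": [1.6, 0.67, -0.84], "dr": [-0.068, 0.013, 0.055]},
  ],
)

```text
t: 19.18
ee_pos: [558.7, 112.0, 286.6]
orientation: [0.957, 1.41, -0.415]
ft_force: [0.2, -0.0, -1.9]
width: 7.6
```

>>> apply_moves(
  increments=[
    {"gripper": 0, "delta_pos": [1.64, 0.64, -0.77], "dr": [-0.068, 0.013, 0.055]},
    {"gripper": 0, "delta_pos": [1.69, 0.59, -0.71], "dr": [-0.068, 0.013, 0.055]},
    {"gripper": 0, "delta_pos": [0, 0, 0], "dr": [0, 0, 0]},
    {"gripper": 0, "delta_pos": [0, 0, 0], "dr": [0, 0, 0]},
    {"gripper": 0, "delta_pos": [0, 0, 0], "dr": [0, 0, 0]},
  ],
)

```text
t: 19.6
ee_pos: [564.9, 139.4, 263.1]
orientation: [0.929, 1.383, -0.228]
ft_force: [0.3, -0.4, -1.1]
width: 7.6
```

```bash
python3 st.py
python3 - <<'E'
from h import *
p,Rm,o=cur()
RT=HT@R.from_rotvec([0,np.radians(6.06),0]).as_matrix()
tc=lambda z:hk(-84.4,-9.6,18.65+z)
plan(p,Rm,[(tc(92),RT,3,0)])
E
```

```text
19.6 [-83.14 -10.95 141.63] [0.001  0.0993 0.0025] F [-0.57 -0.51 -0.96] 7.607364967861479 M [-0.09  0.4   0.06]
# [572.3 148.9 234.5] rows 3 mm/row 10.3 deg/row 0.13
CALL
 g0 [1.03, -0.04, 0.06] [-0.0, 0.002, -0.001]
 g0 [1.03, -0.05, 0.06] [-0.0, 0.002, -0.001]
 g0 [1.04, -0.04, 0.06] [-0.0, 0.002, -0.001]
 g0 [0, 0, 0] 0
 g0 [0, 0, 0] 0
```

>>> apply_moves(
  increments=[
    {"gripper": 0, "delta_pos": [1.03, -0.04, 0.06], "dr": [0, 0.002, -0.001]},
    {"gripper": 0, "delta_pos": [1.03, -0.04, 0.06], "dr": [0, 0.002, -0.001]},
    {"gripper": 0, "delta_pos": [1.03, -0.04, 0.06], "dr": [0, 0.002, -0.001]},
    {"gripper": 0, "delta_pos": [0, 0, 0], "dr": [0, 0, 0]},
    {"gripper": 0, "delta_pos": [0, 0, 0], "dr": [0, 0, 0]},
  ],
)

```text
t: 20.02
ee_pos: [571.8, 149.6, 233.4]
orientation: [0.927, 1.392, -0.226]
ft_force: [0.2, 0.7, -1.2]
width: 7.7
```

>>> apply_moves(
  increments=[
    {"gripper": 0, "delta_pos": [0, 0, 0], "dr": [0, 0, 0]},
    {"gripper": 0, "delta_pos": [0, 0, 0], "dr": [0, 0, 0]},
    {"gripper": 0, "delta_pos": [0, 0, 0], "dr": [0, 0, 0]},
    {"gripper": 0, "delta_pos": [0, 0, 0], "dr": [0, 0, 0]},
    {"gripper": 0, "delta_pos": [0, 0, 0], "dr": [0, 0, 0]},
  ],
)

```text
t: 20.43
ee_pos: [572.2, 149.3, 234.9]
orientation: [0.927, 1.389, -0.225]
ft_force: [0.0, -0.9, -2.3]
width: 7.5
```

```bash
python3 st.py
python3 - <<'E'
from h import *
p,Rm,o=cur()
RT=HT@R.from_rotvec([0,np.radians(6.06),0]).as_matrix()
tc=lambda z:hk(-84.4,-9.6,18.65+z)
plan(p,Rm,[(tc(45),RT,5,0),(tc(12),RT,4,0)])
d=snap("wrist","w15");print(proj(d,[hk(0,0,88)]))
cv2.imwrite("pics/w15c.png",cv2.resize(d["img"][200:380,400:580],(450,450),interpolation=2)[:,:,::-1])
E
```

```text
20.4333 [-84.08  -9.18 110.88] [-0.0014  0.1052  0.0016] F [-1.55 -0.69 -1.84] 7.537481605731888 M [-0.07  0.33  0.06]
# [586.4 163.  191.9] rows 5 mm/row 9.4 deg/row 0.0
# [596.2 172.8 162. ] rows 4 mm/row 8.3 deg/row 0.0
CALL
 g0 [0.94, -0.01, 0.11] 0
 g0 [0.94, -0.01, 0.11] 0
 g0 [0.94, -0.0, 0.1] 0
 g0 [0.93, -0.01, 0.11] 0
 g0 [0.94, -0.01, 0.11] 0
CALL
 g0 [0.82, -0.0, 0.09] 0
 g0 [0.82, -0.0, 0.08] 0
 g0 [0.82, -0.0, 0.09] 0
 g0 [0.82, -0.01, 0.08] 0
 g0 [0, 0, 0] 0
[[515.81984079 279.91247657]]
```

View pics/w15c.png

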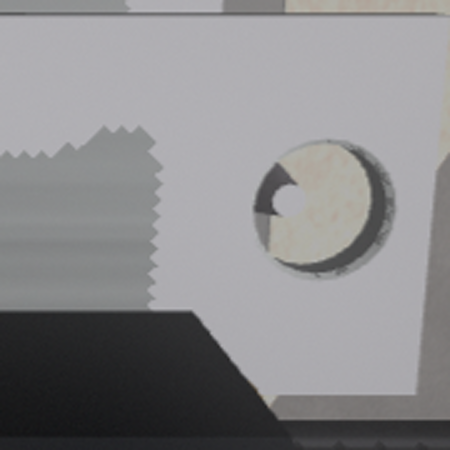

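The tip at (515.6,279.6) matches the prediction and lies inside the hole. Descending.

>>> apply_moves(
  increments=[
    {"gripper": 0, "delta_pos": [0.94, -0.01, 0.11], "dr": [0, 0, 0]},
    {"gripper": 0, "delta_pos": [0.94, -0.01, 0.11], "dr": [0, 0, 0]},
    {"gripper": 0, "delta_pos": [0.94, 0, 0.1], "dr": [0, 0, 0]},
    {"gripper": 0, "delta_pos": [0.94, 0, 0.1], "dr": [0, 0, 0]},
    {"gripper": 0, "delta_pos": [0.94, 0, 0.1], "dr": [0, 0, 0]},
  ],
)

```text
t: 20.9
ee_pos: [586.3, 163.7, 190.1]
orientation: [0.927, 1.391, -0.226]
ft_force: [0.9, 0.4, -0.9]
width: 7.9
```

>>> apply_moves(
  increments=[
    {"gripper": 0, "delta_pos": [0.82, 0, 0.09], "dr": [0, 0, 0]},
    {"gripper": 0, "delta_pos": [0.82, 0, 0.09], "dr": [0, 0, 0]},
    {"gripper": 0, "delta_pos": [0.82, 0, 0.09], "dr": [0, 0, 0]},
    {"gripper": 0, "delta_pos": [0.6, 0, 0.06], "dr": [0, 0, 0]},
    {"gripper": 0, "delta_pos": [0, 0, 0], "dr": [0, 0, 0]},
  ],
)

```text
t: 21.32
ee_pos: [595.2, 172.8, 162.3]
orientation: [0.927, 1.391, -0.226]
ft_force: [-1.2, 0.3, -0.9]
width: 7.8
```

>>> apply_moves(
  increments=[
    {"gripper": 0, "delta_pos": [0, 0, 0], "dr": [0, 0, 0]},
    {"gripper": 0, "delta_pos": [0, 0, 0], "dr": [0, 0, 0]},
    {"gripper": 0, "delta_pos": [0, 0, 0], "dr": [0, 0, 0]},
    {"gripper": 0, "delta_pos": [0, 0, 0], "dr": [0, 0, 0]},
    {"gripper": 0, "delta_pos": [0, 0, 0], "dr": [0, 0, 0]},
  ],
)

```text
t: 21.73
ee_pos: [595.6, 172.4, 164.2]
orientation: [0.928, 1.389, -0.225]
ft_force: [0.0, 0.8, -1.0]
width: 7.9
```

```bash
python3 st.py
```

```text
21.7333 [-84.09  -9.5   32.93] [-0.0014  0.1052  0.0018] F [ 0.07  0.52 -1.15] 7.855525889897991 M [-0.08  0.34  0.04]
```

>>> apply_moves(
  increments=[
    {"gripper": 0, "delta_pos": [0.4, -0.03, 0.04], "dr": [0, 0, 0]},
    {"gripper": 0, "delta_pos": [0.35, 0, 0.04], "dr": [0, 0, 0]},
    {"gripper": 0, "delta_pos": [0, 0, 0], "dr": [0, 0, 0]},
    {"gripper": 0, "delta_pos": [0, 0, 0], "dr": [0, 0, 0]},
    {"gripper": 0, "delta_pos": [0, 0, 0], "dr": [0, 0, 0]},
  ],
)

```text
t: 22.15
ee_pos: [597.5, 174.6, 156.6]
orientation: [0.927, 1.39, -0.225]
ft_force: [-0.2, -0.2, -1.3]
width: 7.6
```

>>> apply_moves(
  increments=[
    {"gripper": 0, "delta_pos": [0.08, 0, 0.01], "dr": [0, 0, 0]},
    {"gripper": 0, "delta_pos": [0, 0, 0], "dr": [0, 0, 0]},
    {"gripper": 0, "delta_pos": [0, 0, 0], "dr": [0, 0, 0]},
    {"gripper": 0, "delta_pos": [0, 0, 0], "dr": [0, 0, 0]},
    {"gripper": 0, "delta_pos": [0, 0, 0], "dr": [0, 0, 0]},
  ],
)

```text
t: 22.57
ee_pos: [597.8, 174.8, 156.1]
orientation: [0.927, 1.39, -0.225]
ft_force: [0.9, 0.3, -2.0]
width: 7.9
```

```bash
python3 st.py
```

```text
22.5667 [-84.59  -9.37  24.24] [-0.0013  0.1056  0.0013] F [-0.06 -0.42 -2.17] 7.915114092118729 M [-0.06  0.35  0.02]
```

>>> apply_moves(
  increments=[
    {"gripper": 0, "delta_pos": [0.07, 0, 0.01], "dr": [0, 0, 0]},
    {"gripper": 0, "delta_pos": [0, 0, 0], "dr": [0, 0, 0]},
    {"gripper": 0, "delta_pos": [0, 0, 0], "dr": [0, 0, 0]},
    {"gripper": 0, "delta_pos": [0, 0, 0], "dr": [0, 0, 0]},
    {"gripper": 0, "delta_pos": [0, 0, 0], "dr": [0, 0, 0]},
  ],
)

```text
t: 22.98
ee_pos: [597.9, 174.9, 155.9]
orientation: [0.927, 1.39, -0.225]
ft_force: [-3.6, -2.8, 5.1]
width: 7.8
```

```bash
python3 st.py
```

```text
22.9833 [-84.55  -9.41  24.03] [-0.0015  0.1057  0.0015] F [-1.9   0.58  6.56] 7.802325697564942 M [0.12 0.7  0.05]
```

Contact force is 6.6 N plus the lid's weight, so it is flat. I'll release and retreat.

>>> apply_moves(
  increments=[
    {"gripper": 0, "delta_pos": [0.02, 0, 0], "dr": [0, 0, 0]},
    {"gripper": 0, "delta_pos": [0, 0, 0], "dr": [0, 0, 0]},
    {"gripper": 10, "delta_pos": [0, 0, 0], "dr": [0, 0, 0]},
    {"gripper": 14, "delta_pos": [0, 0, 0], "dr": [0, 0, 0]},
    {"gripper": 25, "delta_pos": [0, 0, 0], "dr": [0, 0, 0]},
  ],
)

```text
t: 23.4
ee_pos: [598.3, 175.1, 155.3]
orientation: [0.928, 1.389, -0.225]
ft_force: [-0.2, -0.2, -0.1]
width: 16.1
```

>>> apply_moves(
  increments=[
    {"gripper": 25, "delta_pos": [0, 0, 0], "dr": [0, 0, 0]},
    {"gripper": 25, "delta_pos": [0, 0, 0], "dr": [0, 0, 0]},
    {"gripper": 25, "delta_pos": [-1.0, 0, 0], "dr": [0, 0, 0]},
    {"gripper": 25, "delta_pos": [-2, 0, 0], "dr": [0, 0, 0]},
    {"gripper": 25, "delta_pos": [-4, 0, 0], "dr": [0, 0, 0]},
  ],
)

```text
t: 23.82
ee_pos: [580.5, 149.2, 215.9]
orientation: [0.926, 1.396, -0.228]
ft_force: [0.3, -0.1, 0.6]
width: 22.2
```

>>> apply_moves(
  increments=[
    {"gripper": 55, "delta_pos": [-4, 0, 0], "dr": [0, 0, 0]},
    {"gripper": 55, "delta_pos": [-4, 0, 0], "dr": [0, 0, 0]},
    {"gripper": 55, "delta_pos": [0, 0, 0], "dr": [0, 0, 0]},
    {"gripper": 55, "delta_pos": [0, 0, 0], "dr": [0, 0, 0]},
    {"gripper": 55, "delta_pos": [0, 0, 0], "dr": [0, 0, 0]},
  ],
)

```text
t: 24.23
ee_pos: [564.4, 119.0, 290.4]
orientation: [0.928, 1.389, -0.225]
ft_force: [-0.6, -0.1, -0.4]
width: 47.7
```

```bash
python3 st.py;python3 - <<'E'
from h import *
from onhook import onhook
d=snap("wrist","w16");onhook("w16",9.3,15,"middle");onhook("w16",3.5,8.5,"long")
p,Rm,o=cur()
D=down(-12.3)
plan(p,Rm,[((520,0,330),down(10),7,55),((543.3,-207.9,220),D,6,55)])
E
```

```text
24.2333 [-85.06 -25.09 172.66] [-0.0011  0.1052  0.0014] F [-0.58  0.36 -0.13] 47.678752605251 M [-0.08  0.23  0.07]
middle top face z at centre [-41.73   1.48  11.4 ] tilt 0.0004 n [ 3.e-04 -2.e-04  1.e+00] 11790
  bars x: (array([  0,   0,   9, 155,  96,   0,   0,   0,   0,   0,   0,   0, 102,
       406, 269,   0,   0,   0,   0,   0,   0,   0,   0,   0,   0,   0,
         0,   0,   0]), array([-140, -136, -132, -128, -124, -120, -116, -112, -108, -104, -100,
        -96,  -92,  -88,  -84,  -80,  -76,  -72,  -68,  -64,  -60,  -56,
        -52,  -48,  -44,  -40,  -36,  -32,  -28,  -24]))
  rect -51.8 0.6 140.1 63.0 0.03
long top face z at centre [-112.56   -0.94    5.42] tilt 0.0003 n [-1.e-04  3.e-04  1.e+00] 3501
  bars x: (array([  0,   0,  76, 385, 349,   0,   0,   0,   0,   0,   0,   0,  21,
         5,   9,   0,   0,   0,   0,   0,   0,   0,   0,   0,   0,   0,
         0,   0,   0]), array([-140, -136, -132, -128, -124, -120, -116, -112, -108, -104, -100,
        -96,  -92,  -88,  -84,  -80,  -76,  -72,  -68,  -64,  -60,  -56,
        -52,  -48,  -44,  -40,  -36,  -32,  -28,  -24]))
  rect -61.4 -1.1 63.4 157.7 89.99
# [520.   0. 330.] rows 7 mm/row 19.1 deg/row 6.38
# [ 543.3 -207.9  220. ] rows 6 mm/row 39.4 deg/row 3.67
CALL
 g55 [-1.3, -1.25, 0.62] [0.09, -0.034, -0.056]
 g55 [-1.2, -1.26, 0.78] [0.09, -0.034, -0.056]
 g55 [-1.1, -1.25, 0.92] [0.09, -0.034, -0.056]
 g55 [-1.0, -1.21, 1.08] [0.09, -0.034, -0.056]
 g55 [-0.89, -1.17, 1.21] [0.09, -0.034, -0.056]
CALL
 g55 [-0.79, -1.1, 1.35] [0.09, -0.034, -0.056]
 g55 [-0.68, -1.01, 1.46] [0.09, -0.034, -0.056]
 g55 [1.84, -0.2, 3.48] [0.064, 0.0, 0.0]
 g55 [1.84, 0.01, 3.48] [0.064, 0.0, 0.0]
 g55 [1.84, 0.24, 3.47] [0.064, 0.0, 0.0]
CALL
 g55 [1.85, 0.47, 3.45] [0.064, 0.0, 0.0]
 g55 [1.84, 0.68, 3.42] [0.064, 0.0, 0.0]
 g55 [1.84, 0.9, 3.36] [0.064, 0.0, 0.0]
 g55 [0, 0, 0] 0
 g55 [0, 0, 0] 0
```

The middle lid is flat (tilt 0.0004, bar at about -85). Now the short lid.

>>> apply_moves(
  increments=[
    {"gripper": 55, "delta_pos": [-1.3, -1.25, 0.62], "dr": [0.09, -0.034, -0.056]},
    {"gripper": 55, "delta_pos": [-1.2, -1.26, 0.78], "dr": [0.09, -0.034, -0.056]},
    {"gripper": 55, "delta_pos": [-1.1, -1.25, 0.92], "dr": [0.09, -0.034, -0.056]},
    {"gripper": 55, "delta_pos": [-1.0, -1.21, 1.08], "dr": [0.09, -0.034, -0.056]},
    {"gripper": 55, "delta_pos": [-0.9, -1.17, 1.21], "dr": [0.09, -0.034, -0.056]},
  ],
)

```text
t: 24.7
ee_pos: [532.1, 33.7, 317.9]
orientation: [1.047, 1.332, -0.844]
ft_force: [0.2, -0.1, -0.8]
width: 48.4
```

>>> apply_moves(
  increments=[
    {"gripper": 55, "delta_pos": [-0.8, -1.1, 1.35], "dr": [0.09, -0.034, -0.056]},
    {"gripper": 55, "delta_pos": [-0.7, -1.0, 1.46], "dr": [0.09, -0.034, -0.056]},
    {"gripper": 55, "delta_pos": [1.84, -0.2, 3.48], "dr": [0.064, 0, 0]},
    {"gripper": 55, "delta_pos": [1.84, 0, 3.48], "dr": [0.064, 0, 0]},
    {"gripper": 55, "delta_pos": [1.84, 0.24, 3.47], "dr": [0.064, 0, 0]},
  ],
)

```text
t: 25.12
ee_pos: [532.1, -104.2, 274.1]
orientation: [1.223, 1.198, -1.227]
ft_force: [0.5, -0.1, 0.5]
width: 48.4
```

>>> apply_moves(
  increments=[
    {"gripper": 55, "delta_pos": [1.84, 0.47, 3.45], "dr": [0.064, 0, 0]},
    {"gripper": 55, "delta_pos": [1.84, 0.68, 3.42], "dr": [0.064, 0, 0]},
    {"gripper": 55, "delta_pos": [1.84, 0.9, 3.36], "dr": [0.064, 0, 0]},
    {"gripper": 55, "delta_pos": [0, 0, 0], "dr": [0, 0, 0]},
    {"gripper": 55, "delta_pos": [0, 0, 0], "dr": [0, 0, 0]},
  ],
)

```text
t: 25.53
ee_pos: [542.7, -208.5, 217.9]
orientation: [1.363, 1.103, -1.37]
ft_force: [-0.0, 1.1, 0.5]
width: 48.6
```

>>> apply_moves(
  increments=[
    {"gripper": 55, "delta_pos": [3, 0, 0], "dr": [0, 0, 0]},
    {"gripper": 55, "delta_pos": [3, 0, 0], "dr": [0, 0, 0]},
    {"gripper": 55, "delta_pos": [3, 0, 0], "dr": [0, 0, 0]},
    {"gripper": 55, "delta_pos": [0, 0, 0], "dr": [0, 0, 0]},
    {"gripper": 55, "delta_pos": [0, 0, 0], "dr": [0, 0, 0]},
  ],
)

```text
t: 25.95
ee_pos: [543.2, -206.5, 130.2]
orientation: [1.361, 1.103, -1.366]
ft_force: [0.3, 0.2, 1.0]
width: 48.1
```

>>> apply_moves(
  increments=[
    {"gripper": 55, "delta_pos": [0, 0, 0], "dr": [0, 0, 0]},
    {"gripper": 55, "delta_pos": [0, 0, 0], "dr": [0, 0, 0]},
    {"gripper": 55, "delta_pos": [0, 0, 0], "dr": [0, 0, 0]},
    {"gripper": 55, "delta_pos": [0, 0, 0], "dr": [0, 0, 0]},
    {"gripper": 55, "delta_pos": [0, 0, 0], "dr": [0, 0, 0]},
  ],
)

```text
t: 26.37
ee_pos: [544.6, -208.4, 132.4]
orientation: [1.364, 1.097, -1.364]
ft_force: [-0.5, -0.5, 0.4]
width: 48.4
```

```bash
python3 bar.py w17 543.4 -208
python3 - <<'E'
from h import *
p,Rm,o=cur();plan(p,Rm,[((543.4,-208.1,19),down(-12.3),5,55)])
E
```

```text
TCP [ 544.6 -208.4  132.4] x axis [ 0.0025 -0.0031 -1.    ] az -12.21 [-0.38  0.49  1.79 -0.    0.86 -0.17]
bar [ 543.5 -207.6] [45.7  7.3] 77.52 top 39.08 957
# [ 543.4 -208.1   19. ] rows 5 mm/row 22.6 deg/row 0.06
CALL
 g55 [2.26, -0.03, -0.01] [0.0, 0.0, -0.001]
 g55 [2.27, -0.02, -0.0] [0.0, 0.0, -0.001]
 g55 [2.26, -0.03, -0.01] [0.0, 0.0, -0.001]
 g55 [2.26, -0.02, -0.0] [0.0, 0.0, -0.001]
 g55 [2.27, -0.02, -0.01] [0.0, 0.0, -0.001]
```

>>> apply_moves(
  increments=[
    {"gripper": 55, "delta_pos": [2.6, -0.03, 0], "dr": [0, 0, 0]},
    {"gripper": 55, "delta_pos": [2.6, -0.03, 0], "dr": [0, 0, 0]},
    {"gripper": 55, "delta_pos": [2.6, -0.03, 0], "dr": [0, 0, 0]},
    {"gripper": 55, "delta_pos": [2.0, -0.03, 0], "dr": [0, 0, 0]},
    {"gripper": 55, "delta_pos": [1.5, 0, 0], "dr": [0, 0, 0]},
  ],
)

```text
t: 26.83
ee_pos: [542.2, -208.0, 16.7]
orientation: [1.363, 1.1, -1.366]
ft_force: [-0.9, 0.1, 0.3]
width: 48.1
```

>>> apply_moves(
  increments=[
    {"gripper": 55, "delta_pos": [0, 0, 0], "dr": [0, 0, 0]},
    {"gripper": 55, "delta_pos": [0, 0, 0], "dr": [0, 0, 0]},
    {"gripper": 55, "delta_pos": [0, 0, 0], "dr": [0, 0, 0]},
    {"gripper": 0, "delta_pos": [0, 0, 0], "dr": [0, 0, 0]},
    {"gripper": 0, "delta_pos": [0, 0, 0], "dr": [0, 0, 0]},
  ],
)

```text
t: 27.25
ee_pos: [543.8, -208.5, 19.6]
orientation: [1.364, 1.096, -1.363]
ft_force: [0.2, 0.9, -0.5]
width: 38.3
```

>>> apply_moves(
  increments=[
    {"gripper": 0, "delta_pos": [0, 0, 0], "dr": [0, 0, 0]},
    {"gripper": 0, "delta_pos": [0, 0, 0], "dr": [0, 0, 0]},
    {"gripper": 0, "delta_pos": [0, 0, 0], "dr": [0, 0, 0]},
    {"gripper": 0, "delta_pos": [0, 0, 0], "dr": [0, 0, 0]},
    {"gripper": 0, "delta_pos": [0, 0, 0], "dr": [0, 0, 0]},
  ],
)

```text
t: 27.67
ee_pos: [543.2, -208.2, 18.5]
orientation: [1.363, 1.098, -1.364]
ft_force: [0.8, 0.2, 1.6]
width: 8.0
```

>>> apply_moves(
  increments=[
    {"gripper": 0, "delta_pos": [-1.5, 0, 0], "dr": [0, 0, 0]},
    {"gripper": 0, "delta_pos": [-3.5, 0, 0], "dr": [0, 0, 0]},
    {"gripper": 0, "delta_pos": [-3.5, 0, 0], "dr": [0, 0, 0]},
    {"gripper": 0, "delta_pos": [-3.5, 0, 0], "dr": [0, 0, 0]},
    {"gripper": 0, "delta_pos": [-3.5, 0, 0], "dr": [0, 0, 0]},
  ],
)

```text
t: 28.08
ee_pos: [542.3, -207.6, 174.4]
orientation: [1.363, 1.099, -1.365]
ft_force: [1.3, -1.4, -1.3]
width: 7.7
```

>>> apply_moves(
  increments=[
    {"gripper": 0, "delta_pos": [-3.5, 0, 0], "dr": [0, 0, 0]},
    {"gripper": 0, "delta_pos": [-3.5, 0, 0], "dr": [0, 0, 0]},
    {"gripper": 0, "delta_pos": [-3.5, 0, 0], "dr": [0, 0, 0]},
    {"gripper": 0, "delta_pos": [-3.5, 0, 0], "dr": [0, 0, 0]},
    {"gripper": 0, "delta_pos": [-2.5, 0, 0], "dr": [0, 0, 0]},
  ],
)

```text
t: 28.5
ee_pos: [543.0, -207.5, 341.6]
orientation: [1.364, 1.096, -1.363]
ft_force: [1.0, -0.1, -0.3]
width: 7.9
```

>>> apply_moves(
  increments=[
    {"gripper": 0, "delta_pos": [0, 0, 0], "dr": [0, 0, 0]},
    {"gripper": 0, "delta_pos": [0, 0, 0], "dr": [0, 0, 0]},
    {"gripper": 0, "delta_pos": [0, 0, 0], "dr": [0, 0, 0]},
    {"gripper": 0, "delta_pos": [0, 0, 0], "dr": [0, 0, 0]},
    {"gripper": 0, "delta_pos": [0, 0, 0], "dr": [0, 0, 0]},
  ],
)

```text
t: 28.92
ee_pos: [541.9, -207.1, 336.3]
orientation: [1.362, 1.101, -1.367]
ft_force: [0.4, 0.1, -1.5]
width: 7.6
```

```bash
python3 held.py w18 45
```

```text
TCP [ 541.9 -207.1  336.3] width 7.584976566967294
plate top at TCP axis x=13.12 n [-1.      0.0023  0.0042] std 0.62 10301
edges z [-32.4   9. ] far end y 62.3
edge yaw rad [-2.70000e-03 -3.22209e+01]
hole n 1742 y [33.47 53.21] z [-11.19   7.9 ] -> centre y 44.5 z -0.2 (near rims +11) umax 453
```

Run:
```python
from h import *
p,Rm,o=cur();tc=lambda z:hk(-44.6,-.3,19.1+z)
plan(p,Rm,[((575,0,355),down(15),6,0),(tc(122),HT,7,0)])
```

```text
# [575.   0. 355.] rows 6 mm/row 35.1 deg/row 4.53
# [582.1 171.9 278.9] rows 7 mm/row 26.9 deg/row 5.57
CALL
 g0 [-0.31, -0.2, -3.49] [-0.079, 0.0, 0.0]
 g0 [-0.32, 0.09, -3.49] [-0.079, 0.0, 0.0]
 g0 [-0.31, 0.35, -3.48] [-0.079, 0.0, 0.0]
 g0 [-0.31, 0.63, -3.44] [-0.079, 0.0, 0.0]
 g0 [-0.32, 0.9, -3.38] [-0.079, 0.0, 0.0]
CALL
 g0 [-0.31, 1.16, -3.29] [-0.079, 0.0, 0.0]
 g0 [1.08, 0.73, -2.35] [-0.074, 0.016, 0.061]
 g0 [1.17, 0.84, -2.27] [-0.074, 0.016, 0.061]
 g0 [1.26, 0.93, -2.18] [-0.074, 0.016, 0.061]
 g0 [1.35, 1.01, -2.1] [-0.074, 0.016, 0.061]
CALL
 g0 [1.45, 1.07, -1.99] [-0.074, 0.016, 0.061]
 g0 [1.54, 1.12, -1.89] [-0.074, 0.016, 0.061]
 g0 [1.65, 1.17, -1.78] [-0.074, 0.016, 0.061]
 g0 [0, 0, 0] 0
 g0 [0, 0, 0] 0
```

>>> apply_moves(
  increments=[
    {"gripper": 0, "delta_pos": [-0.3, -0.2, -3.49], "dr": [-0.079, 0, 0]},
    {"gripper": 0, "delta_pos": [-0.3, 0.09, -3.49], "dr": [-0.079, 0, 0]},
    {"gripper": 0, "delta_pos": [-0.3, 0.35, -3.48], "dr": [-0.079, 0, 0]},
    {"gripper": 0, "delta_pos": [-0.3, 0.63, -3.44], "dr": [-0.079, 0, 0]},
    {"gripper": 0, "delta_pos": [-0.3, 0.9, -3.38], "dr": [-0.079, 0, 0]},
  ],
)

```text
t: 29.38
ee_pos: [569.8, -33.2, 352.1]
orientation: [1.07, 1.29, -1.073]
ft_force: [0.5, -0.0, -0.8]
width: 7.6
```

>>> apply_moves(
  increments=[
    {"gripper": 0, "delta_pos": [-0.3, 1.16, -3.29], "dr": [-0.079, 0, 0]},
    {"gripper": 0, "delta_pos": [1.08, 0.73, -2.35], "dr": [-0.074, 0.016, 0.061]},
    {"gripper": 0, "delta_pos": [1.17, 0.84, -2.27], "dr": [-0.074, 0.016, 0.061]},
    {"gripper": 0, "delta_pos": [1.26, 0.93, -2.18], "dr": [-0.074, 0.016, 0.061]},
    {"gripper": 0, "delta_pos": [1.35, 1.01, -2.1], "dr": [-0.074, 0.016, 0.061]},
  ],
)

```text
t: 29.8
ee_pos: [579.4, 99.4, 311.1]
orientation: [0.956, 1.316, -0.584]
ft_force: [0.9, 0.3, -0.9]
width: 8.0
```

>>> apply_moves(
  increments=[
    {"gripper": 0, "delta_pos": [1.45, 1.07, -1.99], "dr": [-0.074, 0.016, 0.061]},
    {"gripper": 0, "delta_pos": [1.54, 1.12, -1.89], "dr": [-0.074, 0.016, 0.061]},
    {"gripper": 0, "delta_pos": [1.65, 1.17, -1.78], "dr": [-0.074, 0.016, 0.061]},
    {"gripper": 0, "delta_pos": [0, 0, 0], "dr": [0, 0, 0]},
    {"gripper": 0, "delta_pos": [0, 0, 0], "dr": [0, 0, 0]},
  ],
)

```text
t: 30.22
ee_pos: [581.7, 171.6, 277.9]
orientation: [0.899, 1.293, -0.277]
ft_force: [-0.2, 0.4, -0.3]
width: 7.9
```

>>> apply_moves(
  increments=[
    {"gripper": 0, "delta_pos": [0, 0, 0], "dr": [0, 0, 0]},
    {"gripper": 0, "delta_pos": [0, 0, 0], "dr": [0, 0, 0]},
    {"gripper": 0, "delta_pos": [0, 0, 0], "dr": [0, 0, 0]},
    {"gripper": 0, "delta_pos": [0, 0, 0], "dr": [0, 0, 0]},
    {"gripper": 0, "delta_pos": [0, 0, 0], "dr": [0, 0, 0]},
  ],
)

```text
t: 30.63
ee_pos: [583.3, 171.2, 280.1]
orientation: [0.901, 1.288, -0.275]
ft_force: [-0.1, 0.2, -0.7]
width: 8.0
```

```bash
python3 st.py
python3 - <<'E'
from h import *
p,Rm,o=cur();tc=lambda z:hk(-44.6,-.3,19.1+z)
plan(p,Rm,[(tc(92),HT@R.from_rotvec([0,.004,0]).as_matrix(),4,0)])
E
```

```text
30.6333 [-43.82  -1.66 141.98] [-0.0008 -0.0059 -0.0006] F [-0.25  0.18 -0.7 ] 7.988295838607925 M [ 0.    0.33 -0.01]
# [591.1 180.9 251.7] rows 4 mm/row 7.7 deg/row 0.11
CALL
 g0 [0.77, -0.02, -0.04] [0.0, 0.002, 0.0]
 g0 [0.77, -0.02, -0.04] [0.0, 0.002, 0.0]
 g0 [0.78, -0.02, -0.03] [0.0, 0.002, 0.0]
 g0 [0.77, -0.02, -0.03] [0.0, 0.002, 0.0]
 g0 [0, 0, 0] 0
```

>>> apply_moves(
  increments=[
    {"gripper": 0, "delta_pos": [0.77, -0.02, -0.04], "dr": [0, 0, 0]},
    {"gripper": 0, "delta_pos": [0.77, -0.02, -0.04], "dr": [0, 0, 0]},
    {"gripper": 0, "delta_pos": [0.77, -0.02, -0.03], "dr": [0, 0, 0]},
    {"gripper": 0, "delta_pos": [0.77, -0.02, -0.03], "dr": [0, 0, 0]},
    {"gripper": 0, "delta_pos": [0, 0, 0], "dr": [0, 0, 0]},
  ],
)

```text
t: 31.05
ee_pos: [590.0, 181.4, 248.9]
orientation: [0.899, 1.292, -0.276]
ft_force: [-1.4, 0.3, -2.0]
width: 7.8
```

>>> apply_moves(
  increments=[
    {"gripper": 0, "delta_pos": [0, 0, 0], "dr": [0, 0, 0]},
    {"gripper": 0, "delta_pos": [0, 0, 0], "dr": [0, 0, 0]},
    {"gripper": 0, "delta_pos": [0, 0, 0], "dr": [0, 0, 0]},
    {"gripper": 0, "delta_pos": [0, 0, 0], "dr": [0, 0, 0]},
    {"gripper": 0, "delta_pos": [0, 0, 0], "dr": [0, 0, 0]},
  ],
)

```text
t: 31.47
ee_pos: [590.9, 181.1, 251.7]
orientation: [0.9, 1.288, -0.274]
ft_force: [-0.3, -0.4, -0.9]
width: 7.7
```

```bash
python3 st.py; python3 held.py w19 45
python3 - <<'E'
from h import *
p,Rm,o=cur();d=np.load("w19.npz");tc=lambda z:hk(-44.6,-.3,19.1+z)
q=(cloud(d)-HP)@HR
m=(np.hypot(q[...,0],q[...,1])<8)&(q[...,2]>82)&(q[...,2]<90);print("pin tip pts",m.sum(),q[m].mean(0) if m.any() else "", "tip px",proj(d,hk(0,0,88)))
plan(p,Rm,[(tc(55),HT,4,0),(tc(20),HT,4,0)])
E
```

```text
31.4667 [-4.4590e+01 -1.0000e-02  1.1107e+02] [-0.0014 -0.0055 -0.0005] F [-0.84 -0.11 -0.56] 7.653027441592527 M [-0.13  0.33  0.06]
TCP [590.9 181.1 251.7] width 7.653027441592527
plate top at TCP axis x=13.04 n [-1.      0.0015  0.0051] std 0.63 10325
edges z [-32.6   8.8] far end y 62.5
edge yaw rad [-3.00000e-04 -3.25093e+01]
hole n 1737 y [33.79 53.5 ] z [-11.42   7.69] -> centre y 44.8 z -0.4 (near rims +11) umax 453
pin tip pts 268 [-0.81097364  1.01195749 85.99989469] tip px [[424.52827961 294.84612877]]
# [602.1 191.9 218.2] rows 4 mm/row 9.2 deg/row 0.06
# [612.5 202.4 186.5] rows 4 mm/row 8.7 deg/row 0.0
CALL
 g0 [0.92, 0.0, 0.0] [0.0, 0.001, 0.0]
 g0 [0.93, 0.0, 0.01] [0.0, 0.001, 0.0]
 g0 [0.92, 0.01, 0.0] [0.0, 0.001, 0.0]
 g0 [0.93, -0.0, 0.01] [0.0, 0.001, 0.0]
 g0 [0.87, -0.0, -0.0] 0
CALL
 g0 [0.88, -0.0, -0.0] 0
 g0 [0.87, -0.0, -0.01] 0
 g0 [0.88, -0.0, 0.0] 0
 g0 [0, 0, 0] 0
 g0 [0, 0, 0] 0
```

>>> apply_moves(
  increments=[
    {"gripper": 0, "delta_pos": [0.92, 0, 0], "dr": [0, 0, 0]},
    {"gripper": 0, "delta_pos": [0.92, 0, 0], "dr": [0, 0, 0]},
    {"gripper": 0, "delta_pos": [0.92, 0, 0], "dr": [0, 0, 0]},
    {"gripper": 0, "delta_pos": [0.92, 0, 0], "dr": [0, 0, 0]},
    {"gripper": 0, "delta_pos": [0.87, 0, 0], "dr": [0, 0, 0]},
  ],
)

```text
t: 31.93
ee_pos: [604.4, 194.9, 208.5]
orientation: [0.9, 1.29, -0.275]
ft_force: [-0.5, -0.6, -1.7]
width: 7.7
```

>>> apply_moves(
  increments=[
    {"gripper": 0, "delta_pos": [0.87, 0, 0], "dr": [0, 0, 0]},
    {"gripper": 0, "delta_pos": [0.87, 0, 0], "dr": [0, 0, 0]},
    {"gripper": 0, "delta_pos": [0.7, 0, 0], "dr": [0, 0, 0]},
    {"gripper": 0, "delta_pos": [0, 0, 0], "dr": [0, 0, 0]},
    {"gripper": 0, "delta_pos": [0, 0, 0], "dr": [0, 0, 0]},
  ],
)

```text
t: 32.35
ee_pos: [611.6, 201.9, 187.3]
orientation: [0.9, 1.29, -0.275]
ft_force: [-0.1, 0.3, -0.9]
width: 7.7
```

>>> apply_moves(
  increments=[
    {"gripper": 0, "delta_pos": [0, 0, 0], "dr": [0, 0, 0]},
    {"gripper": 0, "delta_pos": [0, 0, 0], "dr": [0, 0, 0]},
    {"gripper": 0, "delta_pos": [0, 0, 0], "dr": [0, 0, 0]},
    {"gripper": 0, "delta_pos": [0, 0, 0], "dr": [0, 0, 0]},
    {"gripper": 0, "delta_pos": [0, 0, 0], "dr": [0, 0, 0]},
  ],
)

```text
t: 32.77
ee_pos: [611.9, 201.7, 188.3]
orientation: [0.9, 1.288, -0.274]
ft_force: [-0.2, 0.4, -0.5]
width: 7.8
```

```bash
python3 st.py
```

```text
32.7667 [-44.69  -0.34  41.18] [-0.0014 -0.0055 -0.0005] F [-0.1   0.49 -0.54] 7.758243788332924 M [-0.06  0.35  0.07]
```

Lid at 22 mm; it needs about 10 mm more to reach contact.

>>> apply_moves(
  increments=[
    {"gripper": 0, "delta_pos": [0.5, 0, 0], "dr": [0, 0, 0]},
    {"gripper": 0, "delta_pos": [0.4, 0, 0], "dr": [0, 0, 0]},
    {"gripper": 0, "delta_pos": [0, 0, 0], "dr": [0, 0, 0]},
    {"gripper": 0, "delta_pos": [0, 0, 0], "dr": [0, 0, 0]},
    {"gripper": 0, "delta_pos": [0, 0, 0], "dr": [0, 0, 0]},
  ],
)

```text
t: 33.18
ee_pos: [614.4, 204.5, 179.5]
orientation: [0.9, 1.289, -0.274]
ft_force: [0.5, -0.7, -2.1]
width: 7.9
```

>>> apply_moves(
  increments=[
    {"gripper": 0, "delta_pos": [0.08, 0, 0], "dr": [0, 0, 0]},
    {"gripper": 0, "delta_pos": [0, 0, 0], "dr": [0, 0, 0]},
    {"gripper": 0, "delta_pos": [0, 0, 0], "dr": [0, 0, 0]},
    {"gripper": 0, "delta_pos": [0, 0, 0], "dr": [0, 0, 0]},
    {"gripper": 0, "delta_pos": [0, 0, 0], "dr": [0, 0, 0]},
  ],
)

```text
t: 33.6
ee_pos: [614.7, 204.7, 179.1]
orientation: [0.9, 1.289, -0.274]
ft_force: [0.6, -0.2, -1.2]
width: 7.9
```

```bash
python3 st.py
```

```text
33.6 [-44.88  -0.27  31.09] [-0.0014 -0.0051 -0.0009] F [-0.28 -0.59 -1.22] 7.919612413655746 M [-0.    0.33  0.02]
```

>>> apply_moves(
  increments=[
    {"gripper": 0, "delta_pos": [0.07, 0, 0], "dr": [0, 0, 0]},
    {"gripper": 0, "delta_pos": [0, 0, 0], "dr": [0, 0, 0]},
    {"gripper": 0, "delta_pos": [0, 0, 0], "dr": [0, 0, 0]},
    {"gripper": 0, "delta_pos": [0, 0, 0], "dr": [0, 0, 0]},
    {"gripper": 0, "delta_pos": [0, 0, 0], "dr": [0, 0, 0]},
  ],
)

```text
t: 34.02
ee_pos: [615.0, 204.8, 178.6]
orientation: [0.9, 1.289, -0.274]
ft_force: [-1.3, -1.1, 0.9]
width: 8.0
```

```bash
python3 st.py
```

```text
34.0167 [-44.82  -0.35  30.48] [-0.0014 -0.0053 -0.0008] F [-1.14  0.2   1.55] 8.022787503250592 M [0.09 0.32 0.03]
```

First touch is about 2.5 N. I'll press slightly more, hold, release and retreat.

>>> apply_moves(
  increments=[
    {"gripper": 0, "delta_pos": [0.05, 0, 0], "dr": [0, 0, 0]},
    {"gripper": 0, "delta_pos": [0, 0, 0], "dr": [0, 0, 0]},
    {"gripper": 0, "delta_pos": [0, 0, 0], "dr": [0, 0, 0]},
    {"gripper": 0, "delta_pos": [0, 0, 0], "dr": [0, 0, 0]},
    {"gripper": 0, "delta_pos": [0, 0, 0], "dr": [0, 0, 0]},
  ],
)

```text
t: 34.43
ee_pos: [615.0, 204.8, 178.5]
orientation: [0.9, 1.289, -0.274]
ft_force: [-4.2, -4.2, 7.3]
width: 7.9
```

```bash
python3 st.py
```

```text
34.4333 [-44.84  -0.39  30.43] [-0.0014 -0.0052 -0.0007] F [-2.34  0.01  9.11] 7.859021429992684 M [ 0.3   0.55 -0.01]
```

>>> apply_moves(
  increments=[
    {"gripper": 0, "delta_pos": [0, 0, 0], "dr": [0, 0, 0]},
    {"gripper": 10, "delta_pos": [0, 0, 0], "dr": [0, 0, 0]},
    {"gripper": 14, "delta_pos": [0, 0, 0], "dr": [0, 0, 0]},
    {"gripper": 22, "delta_pos": [0, 0, 0], "dr": [0, 0, 0]},
    {"gripper": 22, "delta_pos": [0, 0, 0], "dr": [0, 0, 0]},
  ],
)

```text
t: 34.85
ee_pos: [615.2, 205.1, 177.9]
orientation: [0.9, 1.289, -0.274]
ft_force: [-0.0, -0.0, 0.3]
width: 18.1
```

>>> apply_moves(
  increments=[
    {"gripper": 22, "delta_pos": [0, 0, 0], "dr": [0, 0, 0]},
    {"gripper": 22, "delta_pos": [0, 0, 0], "dr": [0, 0, 0]},
    {"gripper": 22, "delta_pos": [-1.0, 0, 0], "dr": [0, 0, 0]},
    {"gripper": 22, "delta_pos": [-2, 0, 0], "dr": [0, 0, 0]},
    {"gripper": 22, "delta_pos": [-4, 0, 0], "dr": [0, 0, 0]},
  ],
)

```text
t: 35.27
ee_pos: [592.1, 184.2, 238.8]
orientation: [0.898, 1.295, -0.277]
ft_force: [0.0, 0.6, 0.8]
width: 19.5
```

>>> apply_moves(
  increments=[
    {"gripper": 22, "delta_pos": [-4, 0, 0], "dr": [0, 0, 0]},
    {"gripper": 22, "delta_pos": [-4, 0, 0], "dr": [0, 0, 0]},
    {"gripper": 22, "delta_pos": [0, 0, 0], "dr": [0, 0, 0]},
    {"gripper": 22, "delta_pos": [0, 0, 0], "dr": [0, 0, 0]},
    {"gripper": 22, "delta_pos": [0, 0, 0], "dr": [0, 0, 0]},
  ],
)

```text
t: 35.68
ee_pos: [569.6, 160.5, 314.1]
orientation: [0.9, 1.288, -0.274]
ft_force: [-0.3, 0.1, 0.1]
width: 19.2
```

```bash
python3 st.py
python3 - <<'E'
from h import *
from onhook import onhook
d=snap("wrist","w20");onhook("w20",15.2,21,"short");onhook("w20",9.3,14.5,"middle");onhook("w20",3.5,8.5,"long")
t=snap("top","t2");w=cloud(t);a=cloud(np.load("top.npz"))
for nm,(u,v) in(("bottle",(333,183)),("tray",(418,200)),("carton",(170,300))):print(nm,a[v-6:v+7,u-6:u+7].mean((0,1)).round(1),w[v-6:v+7,u-6:u+7].mean((0,1)).round(1))
E
```

```text
35.6833 [-45.02   0.58 180.11] [-0.0012 -0.0055 -0.0007] F [-0.04  0.3   0.18] 19.197293566904566 M [-0.02  0.25 -0.02]
short top face z at centre [-23.39   2.6   17.41] tilt 0.0007 n [ 4.e-04 -5.e-04  1.e+00] 7013
  bars x: (array([  0,   0,   0,   0,   0,   0,   0,   0,   0,   0,   0,   0,   8,
       152, 101,   0,   0,   0,   0,   0,   0,   0, 119, 398, 260,   0,
         0,   0,   0]), array([-140, -136, -132, -128, -124, -120, -116, -112, -108, -104, -100,
        -96,  -92,  -88,  -84,  -80,  -76,  -72,  -68,  -64,  -60,  -56,
        -52,  -48,  -44,  -40,  -36,  -32,  -28,  -24]))
  rect -55.1 0.0 146.1 64.4 0.05
middle top face z at centre [-74.46   4.86  11.43] tilt 0.0037 n [-0.0032 -0.0018  1.    ] 3524
  bars x: (array([  0,   0,   6, 197, 119,   0,   0,   0,   0,   0,   0,   0,  72,
       378, 343,   0,   0,   0,   0,   0,   0,   0,  33,  14,  13,   0,
         0,   0,   0]), array([-140, -136, -132, -128, -124, -120, -116, -112, -108, -104, -100,
        -96,  -92,  -88,  -84,  -80,  -76,  -72,  -68,  -64,  -60,  -56,
        -52,  -48,  -44,  -40,  -36,  -32,  -28,  -24]))
  rect -54.4 0.7 145.0 64.5 0.04
long top face z at centre [-114.02    3.13    5.43] tilt 0.0039 n [-0.0034 -0.0019  1.    ] 2789
  bars x: (array([  0,   0,  55, 361, 392,   0,   0,   0,   0,   0,   0,   0,  11,
        16, 136,   0,   0,   0,   0,   0,   0,   0,   4,  16,   9,   0,
         0,   0,   0]), array([-140, -136, -132, -128, -124, -120, -116, -112, -108, -104, -100,
        -96,  -92,  -88,  -84,  -80,  -76,  -72,  -68,  -64,  -60,  -56,
        -52,  -48,  -44,  -40,  -36,  -32,  -28,  -24]))
  rect -64.8 0.6 151.6 65.3 0.78
bottle [nan nan nan] [784.6  13.8  58.7]
tray [ 758.  -225.9    8. ] [ 757.9 -225.9    8.3]
carton [462.5 432.2  34.7] [462.5 432.2  34.7]
```

View pics/w20.png

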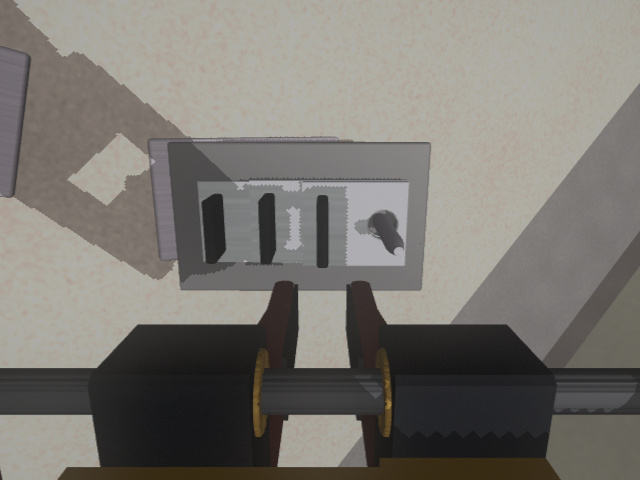

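The stack on the pin shows three bars at image x≈214, 267 and 322, with the faces flat at 5.4, 11.4 and 17.4 mm. Handing in.

```bash
python3 -c "
from workcell import ctrl
print(ctrl.close_job())"
```

```text
the job is handed in; nothing more can be done
None
```

I hung the three lids on the left-hand stand's hook, long first, then middle, then short. I held each one until the force reading showed it pressed flat (about 6–9 N), then released it. The job was handed in at about 36 s; it returned no verdict.

**Lids:** in the last wrist view the top faces lie at hook z of about 5.4, 11.4 and 17.4 mm. That fits undersides at 0, 6 and 12 mm, allowing for the 0.6 mm low bias the camera also showed on the bench. Tilt is at most 0.004 rad. The bars are down-slope at x of about -125, -85 and -45 mm. Holes should be within about 1–2 mm of the pin: the long one was measured after release, the other two follow from their bar positions and the held poses.

**Bystanders:** the carton and slide tray read unchanged from the start. The automatic comparison for the bottle failed because its first depth patch had no reading. It now reads where it stood at the start, and the arm never went near it.

**Check that disagreed:** the outline rectangles for the middle and short lids came out oversized in the last views because the depth slices mixed neighbouring layers. I relied on the face planes and bar positions instead.

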